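# Load a cell into the work lamp's spring bay

### The job

Take the charged orange cell out of the black charger and load it into the open blue battery bay of the grey work lamp: press its plain end against the coil spring, roll its button end down past the orange retaining lip, and let the spring hold it home, lying flat in the bay under the lip. Be gentle: do not force the cell against the lip or squash the spring hard against its stop, and leave the tape measure, screwdriver and glue bottle where they are.

Things in the scene. Friction and masses are not known exactly. Their poses are not given: they have to be found in the camera images.
- cell_mid (a point): Centre of the loose orange lithium cell: cylinder 21 mm in diameter, 70 mm long, about 70 g, white band near its button end. Its own y axis is the cell's axis, +y to the button end. Starts lying level in the charger, centre 30 mm above the bench; grip it across its middle from above.
- cell_button (a point): Centre of the tip of the cell's steel button (8 mm wide, 1.5 mm high, counted in the 70 mm), 35 mm from cell_mid along the cell's +y.
- charger: Black charger cradle fixed to the bench, 50 x 104 mm, end blocks 26 mm high; origin in the middle of its underside, z up. The cell lies along its y axis in two V saddles, button end at +y; the middle 44 mm of the cell are free on both sides down to 8 mm above the bench.
- lamp: Grey work lamp fixed to the bench, blue battery bay open upward. Origin at bench level below the bay's middle, z up, +y along the bay to the orange lip, -y to the spring and the round black head (y -93 to -146 mm, 48 mm high); base 62 mm wide, 9 mm high. Over 22 N between lamp (with tray, spring, lip) and anything is forcing. Lamp point positions are in this frame, same axes.
- bay_seat (a point): Where the seated cell's centre would be if the blue tray were in its middle place: lamp x 0, y 0, z 34 mm; cell axis along y, button to +y. The tray carries spring, V saddles and lip together and is clamped up to 13 mm off along the lamp's y, either way: that shift is NOT measured and NOT in these point poses; find it by feel (or see it).
- lip_nominal (a point): Inner edge of the orange lip's underside, tray in middle place: lamp y +29, z 46.5 mm (2 mm above the seated cell). Lip 16 mm wide, top at z 49, runs back to the end wall: inner face y +35, 6 mm thick, as high and wide as the lip (27 mm wide below z 30). A seated cell's button touches this wall. To get past the lip the cell must press the spring 9.5 to 12.5 mm.
- spring_nominal (a point): Foremost point of the free coil spring's rounded contact (radius 7 mm), tray in middle place: lamp y -32, z 34 mm. Spring block behind: face at y -51.5, top z 43 mm. With the plain end at the contact and the button end tilted up 30 degrees the cell passes above the lip (24 degrees just scrapes it); tilted 40 degrees it does so even 25 mm before the contact.
- bay_floor (a point): Tray floor in the middle of the bay, lamp y 0, z 9 mm. V saddles with 45 degree walls rising to z 30 mm, 27 mm wide over all, carry the cell at y -43 to -29 and +25 to +36 mm (tray in middle place); between them the tray is open to both sides for fingers.
- spring (a joint): How far the coil spring is pressed toward the lamp's -y, in m: 0 free, 0.0135 hard stop, 0.003 with the cell properly seated. Force about 1.8 N at first touch, 0.9 N more per mm (about 4.5 N seated, 10.8 N at 10 mm, 14 N at the stop), well damped: 0.8 N more for each 10 mm/s.
- tape_measure: Yellow tape measure, bystander, 65 x 81 x 33 mm, origin under its centre.
- screwdriver: Blue-handled screwdriver lying on the bench, bystander, 221 mm long, 30 mm thick, origin under its centre.
- glue_mid (a point): Centre of the standing white glue bottle with orange tip, bystander, 57 mm in diameter, 166 mm tall; its z axis points up the bottle.

How it is judged:
On the way, in this order (a step that is already met when the one before it is completed fails the run):
1. the cell is lifted out of the charger (height (world z) of cell_mid above 0.06 m), for 0.1 s.
2. the cell presses the spring in by more than 7 mm (value of joint spring above 0.007 m and distance between cell_mid and lamp below 0.08 m), for 0.1 s.
At the end, for the whole second after the job is handed in: The cell lies flat in the bay, button end toward the lip: centre within 3 mm of the bay middle line and 2.5 mm of the 34 mm seated height, within 16 mm of the lamp origin along the bay, axis within 0.05 rad of the bay, spring pressed 1.5 to 5 mm and still (button on the end wall under the lip) (x of cell_mid in the frame of lamp between -0.003 and 0.003 m and z of cell_mid in the frame of lamp between 0.0315 and 0.0365 m and y of cell_mid in the frame of lamp between -0.016 and 0.016 m and angle between the y axis of cell_mid and the y axis of lamp, either way round below 0.05 rad and y of cell_button in the frame of lamp above 0.01 m and value of joint spring between 0.0015 and 0.005 m and velocity of joint spring between -0.005 and 0.005 m/s); the robot touches nothing.
It fails at once if more than 22 N between the lamp (with tray, spring and lip) and anything (contact force between lamp and anything else above 22 N).
It fails at once if the tape measure is moved by more than 20 mm (distance of tape_measure from where it was at the start of the episode above 0.02 m).
It fails at once if the screwdriver is moved by more than 20 mm (distance of screwdriver from where it was at the start of the episode above 0.02 m).
It fails at once if the glue bottle is moved by more than 20 mm or tipped over (distance of glue_mid from where it was at the start of the episode above 0.02 m or angle between glue_mid's own z axis and vertical above 0.3 rad).
It also fails if it takes over 64 s, if anything falls off the work surface, if the arm or the gripper's body presses on something with over 40 N, if the wrist force passes 120 N, or if a joint passes its speed limit or range.

### The arm

A 6-joint arm with a two-finger parallel gripper is mounted at the origin on a cart in front of the work surface, level with it; the furniture and walls round the work are solid. World frame = base frame: x ahead of the robot, y to its left, z up, the work surface at z = 0. Lengths are in m, angles in rad, forces in N, time in s.
With the tool pointing down it reaches from about 0.35 to 0.975 m from the base axis. Payload 4.9 kg.
Tool frame: the origin (TCP) lies between the finger pads; the fingertips stand 17 mm ahead of it and the grasp point (between the pads) lies 2 mm behind it; z points along the fingers, y is the direction in which the jaws open and shut (so a half turn about z gives the same grasp; the last joint's range is limited). The gripper opens to 85 mm and grips with 20 to 120 N. Pads are 22 mm wide; open, the fingers measure 114 mm over their backs; the gripper's body (76 mm by 85 mm) begins 54 mm behind the grasp point. The pads swing forward as they close: fully open they stand 13 mm farther back than shut.
Start: joints at [-1.319, 0.053, 1.613, -0, 1.476, -0.119], TCP at [0.226, -0.583, 0.248] pointing down, gripper open.
Joint ranges: [-3.01, 3.01], [-1.01, 2.22], [0.06, 2.58], [-1.02, 4.17], [0.09, 2.62], [-3.14, 3.14]. Speed limits (rad/s): [2.57, 2.57, 3.14, 3.14, 3.14, 3.14].

### API

Orientations are given as a unit quaternion [w, x, y, z].
In Python, from plant import state, grab_frame, camera_model, job_done, find_in, silhouettes, landmark_of gives the robot as it stands.
- The arm moves only by the shell command python3 -m crank 'ROWS'. ROWS is JSON, a list of rows, each an object with "angular": the turn, a rotation vector about the tool's x, y, z each as a share of 5 degrees, from -1 to 1, a list of three; "delta_pos": the shift along the tool's x, y, z each as a share of 3 cm, from -1 to 1, a list of three; "gripper": the opening, from 0 (shut) to 1 (fully open). In form: [{"angular": [ax, ay, az], "delta_pos": [tx, ty, tz], "gripper": gripper}, ...]. A call has 1 to 12 rows; each row shifts and turns the commanded pose from where the row before left it, along the tool's axes as they then stand; what a row does not reach is not made up. A row lasts 1/8 s, in which the tool goes at most 62.5 mm and 10.7 degrees, less where a joint would pass 70% of its speed; a pose out of reach is approached as far as the arm can. A call with a number of a shift or a turn outside -1 to 1 is refused whole. A call with a gripper value outside its range is refused whole. The fingers move at their own pace and stop on an object; the grip force is fixed at half the most. Time passes only in rows, so rows that do not move let the fingers close. It gives the time, the measured TCP pose, the force and the opening at its end, in the units of the state.
- state(): the state, without advancing time (a new reading comes with each control period).
- grab_frame(name): name is "scene" or "top"; returns the picture (384x512x3 uint8, red, green, blue); there is no depth.
- camera_model(name): a dict with "camera_matrix" (3x3 intrinsics, pixels), "rvec" (rotation vector, rad) and "tvec" (3), from world to camera coordinates, as OpenCV has them. Camera axes: x right, y down, z forward; pixel columns grow to the right and rows downward; lengths in m; the calibration is good to about 2 mm. A picture is of the moment at which its call begins. camera_model takes no time and is no camera call.
- job_done(): hands the job in, once; it reports no verdict.
Trained networks look in the newest picture that a camera, given by its name, has taken for a name from the list of things; names that differ only in an ending like _2 or _b are one class to them, and where a whole thing is asked for, a point or a joint stands for the part that bears it (a point fixed in the world has none). Each returns a list of dicts, best first, with "conf" (0 to 1); they miss things now and then, are a little off and sometimes report something else, mostly with a low value. They report only what shows in the picture. A call takes as long as a camera call.
- find_in(camera, target): "bbox" ([left, top, right, bottom] in pixels, round what is visible of it).
- silhouettes(camera, target): "mask" (384x512 bool, what is visible of it) and "bbox" ([left, top, right, bottom] in pixels, round what is visible of it).
- landmark_of(camera, target): "pixel" ([column, row] in pixels: a listed point, or the origin of a listed thing).
The state is a dict: "time": time; "joint_pos": joint angles; "joint_vel": joint speeds; "joint_efforts": joint torques, N m; "tool_pos": TCP position; "tool_rot": TCP orientation; "contact_force": force on the tool from outside, world axes, zero at the start; "ft_torque": the same for the moment, N m; "gripper_width": opening from 0.0 (shut) to 1.0 (fully open).
Only numpy, scipy, OpenCV 4.12 (cv2) and the standard library are available. Lean on these libraries where they do the work, as an engineer would, in place of code of your own. Each camera call takes 0.05 s, during which the arm holds its last target.

## Working session

There is one attempt and no reset: what is moved stays moved. The work goes in short steps, Python scripts to look and compute and a shell command to move; the robot and the scene stay as the last step left them, time stands still between calls to the robot, and variables do not carry over. Pictures are saved under pics/ and viewed, and the job is handed in when it is done.

```bash
ls; mkdir -p pics; python3 - <<'E'
from plant import *
import cv2,numpy as np
s=state();print({k:np.round(v,4) for k,v in s.items()})
for c in ['scene','top']:
    im=grab_frame(c);cv2.imwrite(f'pics/{c}0.png',cv2.resize(im[:,:,::-1],(800,600)))
    m=camera_model(c);print(c,m)
    for t in ['cell_mid','cell_button','charger','lamp','bay_seat','lip_nominal','spring_nominal','bay_floor','tape_measure','screwdriver','glue_mid']:
        r=landmark_of(c,t);print(t,[(np.round(x['pixel'],1).tolist(),round(x['conf'],2)) for x in r[:2]])
E
```

```text
pics
{'time': np.float64(0.0), 'joint_pos': array([-1.319 ,  0.0534,  1.6143, -0.    ,  1.476 , -0.119 ]), 'joint_vel': array([ 0.0009, -0.001 ,  0.0017,  0.0009,  0.0006,  0.0001]), 'joint_efforts': array([ 1.20000e-03, -3.93689e+01, -3.70170e+01, -1.00000e-04,
        7.10000e-03, -0.00000e+00]), 'tool_pos': array([ 0.2263, -0.5819,  0.247 ]), 'tool_rot': array([-1.000e-03,  9.829e-01,  1.843e-01, -1.000e-04]), 'contact_force': array([ 0.264 , -0.2291, -0.0917]), 'ft_torque': array([-0.0486, -0.0311, -0.0219]), 'gripper_width': np.float64(0.9975)}
scene {'camera_matrix': array([[382.57888032,   0.        , 260.17900929],
       [  0.        , 382.57888032, 186.31710719],
       [  0.        ,   0.        ,   1.        ]]), 'rvec': array([ 1.1542818 , -2.29354829,  1.03699686]), 'tvec': array([0.35810684, 0.33733438, 0.84045606])}
cell_mid [([324.3, 177.4], 0.42), ([244.5, 229.5], 0.33)]
cell_button [([312.4, 176.7], 0.55)]
charger [([323.6, 184.6], 0.82)]
lamp [([254.1, 230.8], 0.88), ([326.9, 182.7], 0.44)]
bay_seat [([250.9, 220.0], 0.89)]
lip_nominal [([242.2, 229.5], 0.62), ([3
[... 274 characters left out ...]
 0.        , 252.59954339],
       [  0.        , 429.28974843, 194.17905227],
       [  0.        ,   0.        ,   1.        ]]), 'rvec': array([ 2.19941835, -2.13971308,  0.13586013]), 'tvec': array([0.00428473, 0.55147943, 1.02345421])}
cell_mid [([340.1, 212.3], 0.82)]
cell_button [([324.3, 211.2], 0.49)]
charger [([334.3, 212.2], 0.97)]
lamp [([213.4, 222.0], 0.82), ([146.5, 131.2], 0.24)]
bay_seat [([209.2, 224.8], 0.72), ([211.5, 222.5], 0.67)]
lip_nominal [([197.9, 225.5], 0.64)]
spring_nominal [([226.1, 217.8], 0.85)]
bay_floor [([212.4, 221.0], 0.95)]
tape_measure [([278.8, 147.1], 0.9)]
screwdriver [([262.0, 269.7], 0.78)]
glue_mid [([146.3, 131.3], 0.85), ([279.1, 148.6], 0.17)]
```

View pics/scene0.png

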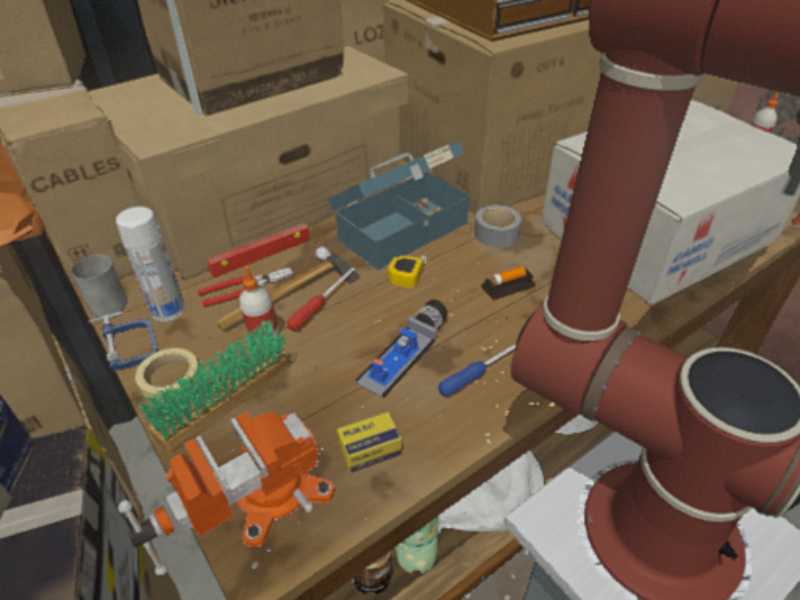

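View pics/top0.png

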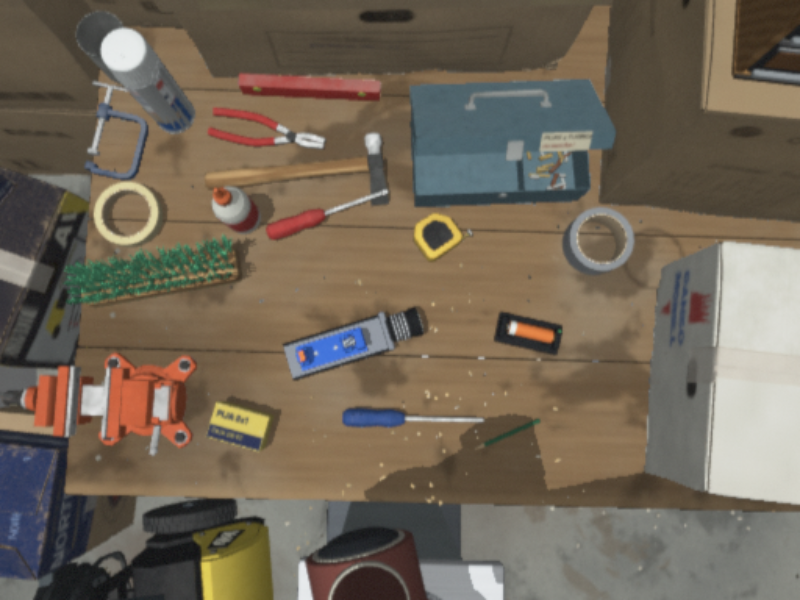

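```bash
cat > h.py <<'E'
import numpy as np,cv2
from scipy.optimize import least_squares
from scipy.spatial.transform import Rotation as R
from plant import *
CM={c:camera_model(c) for c in ['scene','top']}
def proj(c,P):
    m=CM[c];return cv2.projectPoints(np.atleast_2d(np.asarray(P,float)),m['rvec'],m['tvec'],m['camera_matrix'],None)[0][:,0]
def ray(c,px):
    m=CM[c];Rm=cv2.Rodrigues(m['rvec'])[0];C=-Rm.T@m['tvec']
    d=Rm.T@np.linalg.inv(m['camera_matrix'])@np.array([px[0],px[1],1.]);return C,d/np.linalg.norm(d)
def atz(c,px,z):
    C,d=ray(c,px);return C+d*(z-C[2])/d[2]
def tri(ps,pt):
    f=lambda x:np.r_[proj('scene',x)[0]-ps,proj('top',x)[0]-pt]
    r=least_squares(f,[0.5,-0.1,0.03]);return r.x,r.fun
E
python3 - <<'E'
from h import *
np.set_printoptions(precision=4,suppress=True)
S=dict(cell_mid=((324.3,177.4),(340.1,212.3)),btn=((312.4,176.7),(324.3,211.2)),charger=((323.6,184.6),(334.3,212.2)),lamp=((254.1,230.8),(213.4,222)),seat=((250.9,220),(209.2,224.8)),lip=((242.2,229.5),(197.9,225.5)),spring=((259.7,222),(226.1,217.8)),floor=((251.2,232.6),(212.4,221)),tape=((260.2,173.9),(278.8,147.1)),sd=((310.5,235.2),(262,269.7)),glue=((162.3,191.7),(146.3,131.3)))
for k,(a,b) in S.items(): print(k,*tri(a,b))
for c in CM: print(c,ray(c,(256,192)))
E
```

```text
cell_mid [ 0.515  -0.1969  0.0202] [ 1.2264  0.0195 -0.6665 -0.6745]
btn [ 0.5169 -0.151   0.0444] [ 2.8819  0.0884 -1.5894 -1.5834]
charger [ 0.5146 -0.1902 -0.0066] [-0.4297 -0.0082  0.237   0.239 ]
lamp [0.4803 0.1138 0.0031] [-0.8404 -0.0936  0.5539  0.5063]
seat [0.4736 0.1223 0.0571] [ 1.0145  0.1165 -0.6628 -0.6035]
lip [0.4723 0.1516 0.0394] [ 1.2853  0.1602 -0.8603 -0.7752]
spring [0.4923 0.0832 0.0093] [-0.2249 -0.0235  0.1448  0.1333]
floor [ 0.4843  0.1184 -0.0054] [-0.0486 -0.0055  0.0322  0.0293]
tape [ 0.6747 -0.0472  0.0034] [-1.8228 -0.2063  1.0454  0.9536]
sd [ 0.3691 -0.0069  0.0036] [ 1.367   0.0449 -0.8628 -0.8576]
glue [0.6875 0.2755 0.0871] [ 0.7271  0.178  -0.4866 -0.386 ]
scene (array([-0.1144,  0.5308,  0.8084]), array([ 0.6014, -0.4327, -0.6716]))
top (array([0.433 , 0.0315, 1.0785]), array([ 0.1173, -0.0192, -0.9929]))
```

```bash
python3 - <<'E'
from h import *
for c,(x0,y0,x1,y1) in dict(top=(175,185,365,240),scene=(220,160,350,260)).items():
    im=grab_frame(c)[:,:,::-1]; np.save(f'/tmp/{c}.npy',im)
crop=np.load('/tmp/top.npy')
a=cv2.resize(crop[190:250,175:285],None,fx=7,fy=7,interpolation=cv2.INTER_CUBIC)
cv2.imwrite('pics/a_lamp_top.png',a)
b=np.load('/tmp/scene.npy')[180:260,220:300]
cv2.imwrite('pics/a_lamp_sc.png',cv2.resize(b,None,fx=7,fy=7,interpolation=cv2.INTER_CUBIC))
t=crop[195:230,310:365];t=cv2.resize(t,None,fx=8,fy=8,interpolation=cv2.INTER_CUBIC)
s=np.load('/tmp/scene.npy')[165:195,300:350];s=cv2.resize(s,None,fx=8,fy=8,interpolation=cv2.INTER_CUBIC)
o=np.zeros((t.shape[0]+s.shape[0],440,3),np.uint8);o[:t.shape[0],:440]=t;o[t.shape[0]:,:400]=s
cv2.imwrite('pics/a_ch.png',o)
E
```

```text
(no output)
```

View pics/a_lamp_top.png

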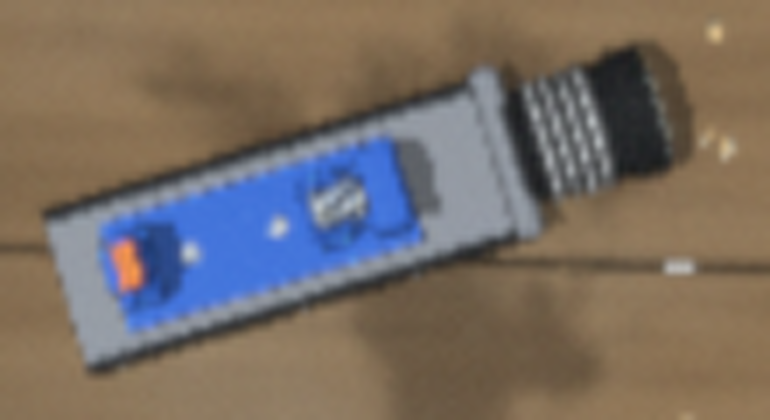

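View pics/a_lamp_sc.png

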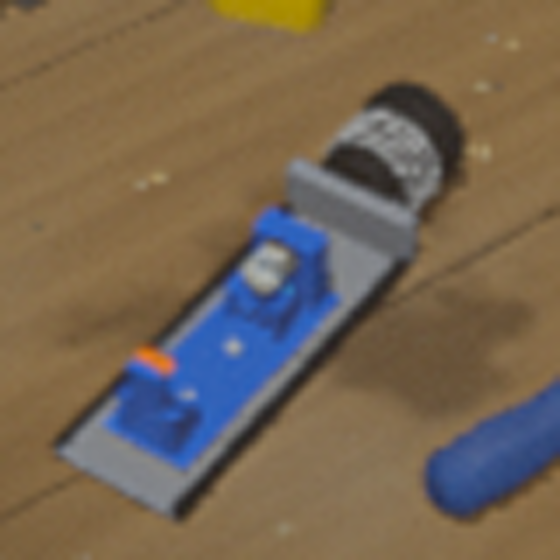

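View pics/a_ch.png

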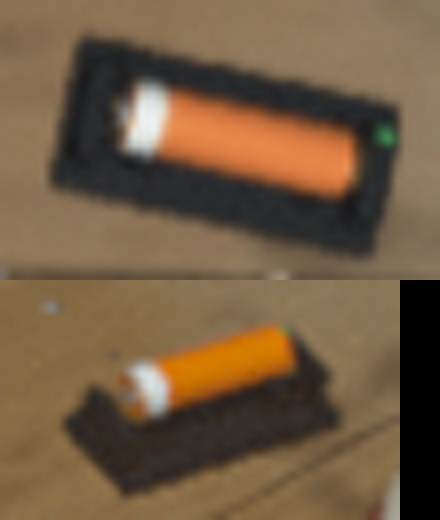

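```bash
cat > fit.py <<'E'
from h import *
np.set_printoptions(precision=4,suppress=True)
def cyl(x,y,z,yaw,r=.0105,L=.0685):
    th=np.linspace(0,2*np.pi,40);P=[]
    for yy in (-.035,.0335):
        P+= [[r*np.cos(t),yy,r*np.sin(t)] for t in th]
    return R.from_euler('z',yaw).apply(P)+[x,y,z]
def soft(P,c,box,K=8):
    x0,y0,x1,y1=box
    q=(proj(c,P)+.5-[x0,y0])*K
    h=cv2.convexHull(q.astype(np.float32)).astype(np.int32)
    m=np.zeros(((y1-y0)*K,(x1-x0)*K),np.float32);cv2.fillConvexPoly(m,h,1)
    return cv2.resize(m,(x1-x0,y1-y0),interpolation=cv2.INTER_AREA)
if __name__=='__main__':
    B=dict(top=(312,198,362,228),scene=(305,165,345,190));M={}
    for c,b in B.items():
        im=np.load(f'/tmp/{c}.npy')[b[1]:b[3],b[0]:b[2],::-1].astype(float)
        mx=im.max(2); M[c]=np.clip((mx-110)/90,0,1) if 0 else None
        # orange-ness or white-ness vs dark/wood
        sat=im[...,0]-im[...,2]
        org=np.clip((sat-75)/60,0,1); wh=np.clip((im.min(2)-140)/50,0,1)
        m=np.maximum(org,wh); n,l,st,_=cv2.connectedComponentsWithStats((m>.3).astype(np.uint8)); 
        k=1+np.argmax(st[1:,4]); m=m*(cv2.dilate((l==k).astype(np.uint8),np.ones((3,3)))); M[c]=m; print(c,m.sum())
    from scipy.optimize import minimize
    for cams in (['top','scene'],):
        f=lambda p:sum(((soft(cyl(*p),c,B[c])-M[c])**2).sum() for c in cams)
        best=min((minimize(f,[.512+dx,-.185,.03,y],method='Nelder-Mead',options=dict(initial_simplex=np.array([[.512,-.185,.03,y]]*5)+np.vstack([np.zeros(4),np.diag([.005,.005,.005,.1])]),xatol=1e-5,fatol=1e-3)) for dx in (0,) for y in (-.1,-.25,.1)),key=lambda r:r.fun)
        print(cams,best.x,best.fun)
    f=lambda p:((soft(cyl(p[0],p[1],.03,p[2]),'top',B['top'])-M['top'])**2).sum()
    r=minimize(f,best.x[[0,1,3]],method='Nelder-Mead',options=dict(initial_simplex=np.array([best.x[[0,1,3]]]*4)+np.vstack([np.zeros(3),np.diag([.005,.005,.1])])));print('top z30',r.x,r.fun)
    f=lambda p:((soft(cyl(p[0],p[1],.03,p[2]),'scene',B['scene'])-M['scene'])**2).sum()
    r=minimize(f,best.x[[0,1,3]],method='Nelder-Mead',options=dict(initial_simplex=np.array([best.x[[0,1,3]]]*4)+np.vstack([np.zeros(3),np.diag([.005,.005,.1])])));print('scene z30',r.x,r.fun)
    # lamp tray
    U=lambda pts,o,k=7:[((x+.5)/k-.5+o[0],(y+.5)/k-.5+o[1]) for x,y in pts]
    T=U([(110,240),(138,237),(146,290),(118,292),(390,137),(415,235)],(175,190))
    Sc=U([(135,350),(160,347),(178,372),(150,373)],(220,180))
    for z,px in zip([.049]*4+[.043]*2,T): print('top',atz('top',px,z))
    for px in Sc: print('sc',atz('scene',px,.049))
    for a,b in [((45,210),(480,85)),((92,372),(535,243))]:
        for px in U([a,b],(175,190)): print('edge',atz('top',px,.004))
E
python3 fit.py
```

```text
top 196.49666666666667
scene 110.72666666666666
['top', 'scene'] [ 0.513  -0.1947  0.0299 -0.1891] 53.070347222222225
top z30 [ 0.513  -0.1947 -0.1896] 31.15150881076389
scene z30 [ 0.5125 -0.1953 -0.1705] 22.377588411458333
top [0.4735 0.1666 0.049 ]
top [0.4748 0.1571 0.049 ]
top [0.4569 0.1537 0.049 ]
top [0.4559 0.1632 0.049 ]
top [0.5119 0.0725 0.043 ]
top [0.4784 0.0628 0.043 ]
sc [0.4725 0.166  0.049 ]
sc [0.4681 0.1575 0.049 ]
sc [0.4537 0.1592 0.049 ]
sc [0.4595 0.168  0.049 ]
edge [0.4854 0.1961 0.004 ]
edge [0.5345 0.0424 0.004 ]
edge [0.4284 0.1769 0.004 ]
edge [0.4784 0.0211 0.004 ]
```

```bash
python3 - <<'E'
from h import *
np.set_printoptions(precision=4,suppress=True)
k=.64
for px in [(650,472),(655,275)]: print('bot',atz('top',np.array(px)*k,0))
for px in [(710,488),(722,243)]:
  for z in (.1,.15,.2,.25,.3): print(z,atz('top',np.array(px)*k,z))
import numpy as np
U=lambda x,y:((x+.5)/7-.5+175,(y+.5)/7-.5+190)
d=np.array([-.305,.952,0])
for p,z in [((310,205),.036),((340,185),.041),((340,225),.041),((670,150),.03),((665,110),.048),((395,185),.043),((352,160),.043)]: 
  q=atz('top',U(*p),z);print(p,q,q@d)
E
```

```text
bot [ 0.2977 -0.3919  0.    ]
bot [ 0.6134 -0.4052  0.    ]
0.1 [ 0.29   -0.4387  0.1   ]
0.15 [ 0.2973 -0.4147  0.15  ]
0.2 [ 0.3046 -0.3907  0.2   ]
0.25 [ 0.3119 -0.3667  0.25  ]
0.3 [ 0.3192 -0.3426  0.3   ]
0.1 [ 0.648  -0.4661  0.1   ]
0.15 [ 0.637  -0.4407  0.15  ]
0.2 [ 0.626  -0.4153  0.2   ]
0.25 [ 0.615  -0.3898  0.25  ]
0.3 [ 0.604  -0.3644  0.3   ]
(310, 205) [0.488  0.0997 0.036 ] -0.05391601411101774
(340, 185) [0.495  0.0893 0.041 ] -0.06594774136446194
(340, 225) [0.4812 0.0888 0.041 ] -0.06219438895350911
(670, 150) [ 0.511 -0.025  0.03 ] -0.17962524339108768
(665, 110) [ 0.5235 -0.022   0.048 ] -0.1805573163794646
(395, 185) [0.4954 0.0703 0.043 ] -0.08419522785522744
(352, 160) [0.5036 0.0854 0.043 ] -0.07233346414187371
```

```bash
python3 - <<'E'
from h import *
im=np.load('/tmp/top.npy')
a=im[205:240,185:240]
cv2.imwrite('pics/b.png',cv2.resize(a,None,fx=14,fy=14,interpolation=cv2.INTER_NEAREST))
E
```

```text
(no output)
```

View pics/b.png

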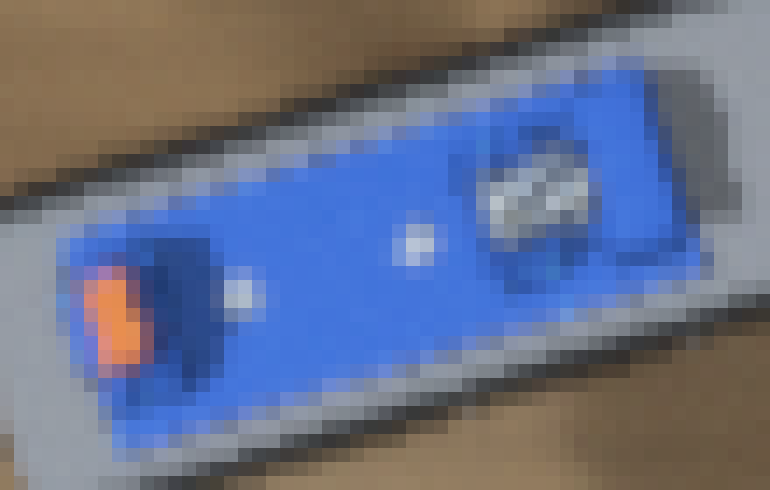

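```bash
python3 -m crank '[{"angular":[0,0,0],"delta_pos":[0,0,-1],"gripper":1},{"angular":[0,0,0],"delta_pos":[0,0,-1],"gripper":1},{"angular":[0,0,0],"delta_pos":[0,0,-1],"gripper":1},{"angular":[0,0,0],"delta_pos":[0,0,-1],"gripper":1},{"angular":[0,0,0],"delta_pos":[0.97,-0.61,0],"gripper":1},{"angular":[0,0,0],"delta_pos":[0.97,-0.61,0],"gripper":1},{"angular":[0,0,0],"delta_pos":[0.97,-0.61,0],"gripper":1},{"angular":[0,0,0],"delta_pos":[0.97,-0.61,0],"gripper":1},{"angular":[0,0,0],"delta_pos":[0.97,-0.61,0],"gripper":1},{"angular":[0,0,0],"delta_pos":[0.97,-0.61,0],"gripper":1},{"angular":[0,0,0],"delta_pos":[0.97,-0.61,0],"gripper":1}]'
python3 -m crank '[{"angular":[0,0,0],"delta_pos":[0.97,-0.61,0],"gripper":1},{"angular":[0,0,0],"delta_pos":[0.97,-0.61,0],"gripper":1},{"angular":[0,0,0],"delta_pos":[0.97,-0.61,0],"gripper":1},{"angular":[0,0,0],"delta_pos":[0.97,-0.61,0],"gripper":1},{"angular":[0,0,0],"delta_pos":[0.97,-0.61,0],"gripper":1},{"angular":[0,0,0],"delta_pos":[0.97,-0.61,0],"gripper":1},{"angular":[0,0,0],"delta_pos":[0.97,-0.61,0],"gripper":1}]'
python3 -m crank '[{"angular":[0,0,-1],"delta_pos":[0,0,0.5],"gripper":1},{"angular":[0,0,-1],"delta_pos":[0,0,0.5],"gripper":1},{"angular":[0,0,-1],"delta_pos":[0,0,0.5],"gripper":1},{"angular":[0,0,-1],"delta_pos":[0,0,0.5],"gripper":1},{"angular":[0,0,-1],"delta_pos":[0,0,0.5],"gripper":1},{"angular":[0,0,-1],"delta_pos":[0,0,0.5],"gripper":1},{"angular":[0,0,-1],"delta_pos":[0,0,0.5],"gripper":1},{"angular":[0,0,-1],"delta_pos":[0,0,0.5],"gripper":1},{"angular":[0,0,-1],"delta_pos":[0,0,0.5],"gripper":1},{"angular":[0,0,-1],"delta_pos":[0,0,0.5],"gripper":1},{"angular":[0,0,-1],"delta_pos":[0,0,0.5],"gripper":1},{"angular":[0,0,-0.6],"delta_pos":[0,0,0],"gripper":1}]'
```

```text
time: 2.68
tool_pos: [0.3705, -0.3883, 0.3684]
tool_rot: [0.0, 0.983, 0.184, 0.0]
contact_force: [-0.3, -0.3, -0.7]
gripper_width: 1.002
time: 3.55
tool_pos: [0.5139, -0.1951, 0.3684]
tool_rot: [0.0, 0.983, 0.184, 0.0]
contact_force: [-0.4, 0.1, -0.5]
gripper_width: 1.001
time: 5.05
tool_pos: [0.5125, -0.1956, 0.2015]
tool_rot: [-0.001, 0.77, 0.638, -0.001]
contact_force: [0.6, -1.5, -0.3]
gripper_width: 1.003
```

```bash
python3 -m crank '[{"angular":[0,0,0],"delta_pos":[0,0,1],"gripper":1},{"angular":[0,0,0],"delta_pos":[0,0,1],"gripper":1},{"angular":[0,0,0],"delta_pos":[0,0,1],"gripper":1},{"angular":[0,0,0],"delta_pos":[0,0,1],"gripper":1},{"angular":[0,0,0],"delta_pos":[0,0,0.5],"gripper":1},{"angular":[0,0,0],"delta_pos":[0,0,0],"gripper":1}]'
python3 - <<'E'
from h import *
print(np.round(state()['tool_pos'],4))
for c,b in dict(top=(300,185,380,245),scene=(285,140,365,200)).items():
    im=grab_frame(c)[b[1]:b[3],b[0]:b[2],::-1];cv2.imwrite(f'pics/c_{c}.png',cv2.resize(im,None,fx=7,fy=7,interpolation=cv2.INTER_CUBIC))
E
```

```text
time: 5.8
tool_pos: [0.5127, -0.1958, 0.0674]
tool_rot: [-0.001, 0.77, 0.638, -0.0]
contact_force: [-0.1, -0.1, 0.8]
gripper_width: 0.998
[ 0.5127 -0.1958  0.0674]
```

View pics/c_top.png

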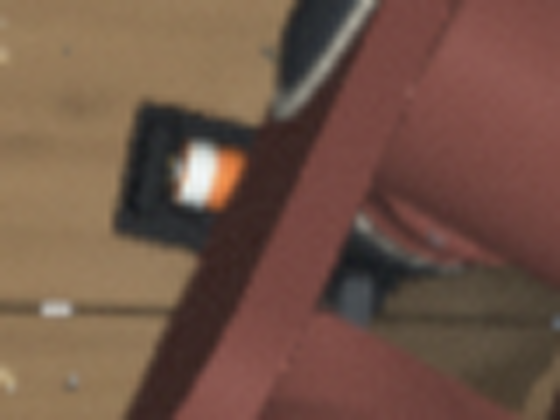

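View pics/c_scene.png

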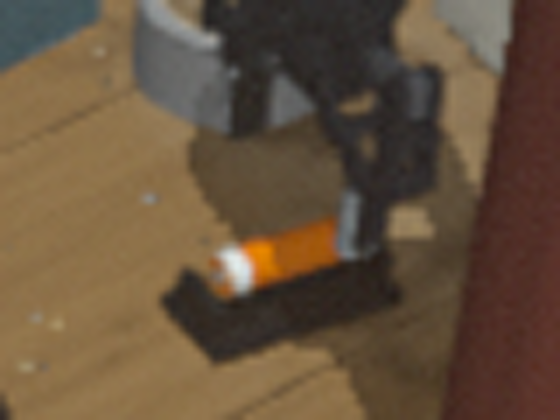

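```bash
python3 -m crank '[{"angular":[0,0,0],"delta_pos":[0.03,0,0.64],"gripper":1},{"angular":[0,0,0],"delta_pos":[0,0,0.64],"gripper":1},{"angular":[0,0,0],"delta_pos":[0,0,0],"gripper":1}]'
python3 -m crank '[{"angular":[0,0,0],"delta_pos":[0,0,0],"gripper":0},{"angular":[0,0,0],"delta_pos":[0,0,0],"gripper":0},{"angular":[0,0,0],"delta_pos":[0,0,0],"gripper":0},{"angular":[0,0,0],"delta_pos":[0,0,0],"gripper":0},{"angular":[0,0,0],"delta_pos":[0,0,0],"gripper":0},{"angular":[0,0,0],"delta_pos":[0,0,0],"gripper":0}]'
```

```text
time: 6.28
tool_pos: [0.5115, -0.1941, 0.027]
tool_rot: [-0.003, 0.77, 0.638, -0.001]
contact_force: [0.2, 0.6, -0.1]
gripper_width: 1.0
time: 7.02
tool_pos: [0.512, -0.195, 0.0306]
tool_rot: [-0.002, 0.77, 0.638, -0.002]
contact_force: [-8.1, 0.8, 8.6]
gripper_width: 0.223
```

```bash
python3 -m crank '[{"angular":[0,0,0],"delta_pos":[0,0,-0.3],"gripper":0},{"angular":[0,0,0],"delta_pos":[0,0,-0.6],"gripper":0},{"angular":[0,0,0],"delta_pos":[0,0,-1],"gripper":0},{"angular":[0,0,0],"delta_pos":[0,0,-1],"gripper":0},{"angular":[0,0,0],"delta_pos":[0,0,-1],"gripper":0},{"angular":[0,0,0],"delta_pos":[0,0,-1],"gripper":0},{"angular":[0,0,0],"delta_pos":[0,0,0],"gripper":0}]'
python3 - <<'E'
from h import *
s=state();print(np.round(s['tool_pos'],4),np.round(s['tool_rot'],4),s['contact_force'],s['gripper_width'])
for c,b in dict(top=(300,185,380,245),scene=(285,100,365,180)).items():
    im=grab_frame(c);np.save(f'/tmp/{c}2.npy',im);im=im[b[1]:b[3],b[0]:b[2],::-1];cv2.imwrite(f'pics/d_{c}.png',cv2.resize(im,None,fx=7,fy=7,interpolation=cv2.INTER_CUBIC))
E
```

```text
time: 7.9
tool_pos: [0.5156, -0.1963, 0.1814]
tool_rot: [0.004, 0.77, 0.638, 0.002]
contact_force: [-1.0, -0.8, -0.9]
gripper_width: 0.224
[ 0.5156 -0.1963  0.1814] [0.0038 0.7702 0.6378 0.0016] [-1.01027639 -0.76278799 -0.8947425 ] 0.22416738701270633
```

View pics/d_scene.png

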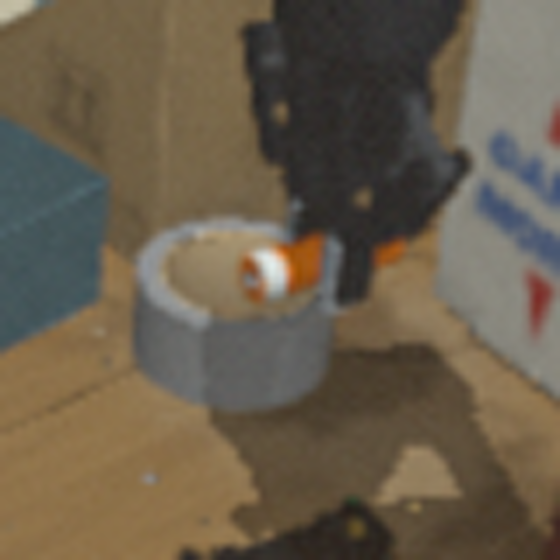

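```bash
python3 -m crank '[{"angular":[0,0,0],"delta_pos":[0.945,-0.3,0],"gripper":0},{"angular":[0,0,0],"delta_pos":[0.945,-0.3,0],"gripper":0},{"angular":[0,0,0],"delta_pos":[0.945,-0.3,0],"gripper":0},{"angular":[0,0,0],"delta_pos":[0.945,-0.3,0],"gripper":0},{"angular":[0,0,0],"delta_pos":[0.945,-0.3,0],"gripper":0},{"angular":[0,0,0],"delta_pos":[0.945,-0.3,0],"gripper":0},{"angular":[0,0,0],"delta_pos":[0.945,-0.3,0],"gripper":0},{"angular":[0,0,0],"delta_pos":[0.945,-0.3,0],"gripper":0},{"angular":[0,0,0],"delta_pos":[0.945,-0.3,0],"gripper":0},{"angular":[0,0,0],"delta_pos":[0.945,-0.3,0],"gripper":0},{"angular":[0,0,0],"delta_pos":[0.945,-0.3,0],"gripper":0}]'
python3 -m crank '[{"angular":[0,0,-1],"delta_pos":[0,0,0],"gripper":0},{"angular":[0,0,-1],"delta_pos":[0,0,0],"gripper":0},{"angular":[0,0,-1],"delta_pos":[0,0,0],"gripper":0},{"angular":[0,0,-1],"delta_pos":[0,0,0],"gripper":0},{"angular":[0,0,-1],"delta_pos":[0,0,0],"gripper":0},{"angular":[0,0,-0.69],"delta_pos":[0,0,0],"gripper":0},{"angular":[0,0,0],"delta_pos":[0,0,0],"gripper":0},{"angular":[0,0,0],"delta_pos":[0,0,0],"gripper":0}]'
python3 - <<'E'
from h import *
s=state();print(np.round(s['tool_pos'],4),np.round(s['tool_rot'],4),s['contact_force'],s['gripper_width'])
for c in ('top','scene'):
    im=grab_frame(c);np.save(f'/tmp/{c}3.npy',im)
    print(proj(c,s['tool_pos']))
    cv2.imwrite(f'pics/e_{c}.png',im[:,:,::-1])
    for t in ('cell_mid','cell_button'):
        print(c,t,[(np.round(x['pixel'],1).tolist(),round(x['conf'],2)) for x in landmark_of(c,t)[:3]])
E
```

```text
time: 9.38
tool_pos: [0.4731, 0.1305, 0.1747]
tool_rot: [-0.001, 0.77, 0.638, -0.002]
contact_force: [0.1, -0.3, -0.3]
gripper_width: 0.224
time: 10.38
tool_pos: [0.4739, 0.1296, 0.1758]
tool_rot: [-0.001, 0.59, 0.807, -0.001]
contact_force: [-0.3, 0.1, -1.1]
gripper_width: 0.222
[0.4739 0.1296 0.1758] [-7.000e-04  5.903e-01  8.072e-01 -6.000e-04] [-0.32852773  0.05068718 -1.13286014] 0.22173609456577642
[[200.14378712 221.5914881 ]]
top cell_mid []
top cell_button []
[[248.81638932 188.30633976]]
scene cell_mid [([248.9, 188.7], 0.69)]
scene cell_button []
```

View pics/e_scene.png

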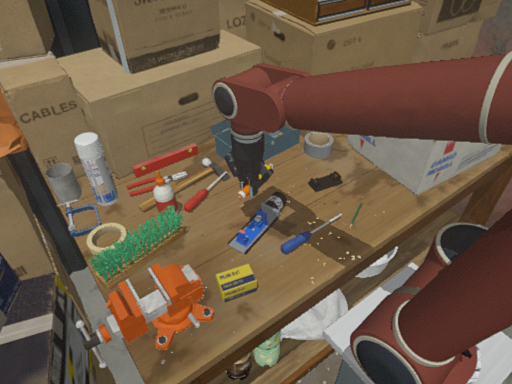

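View pics/e_top.png

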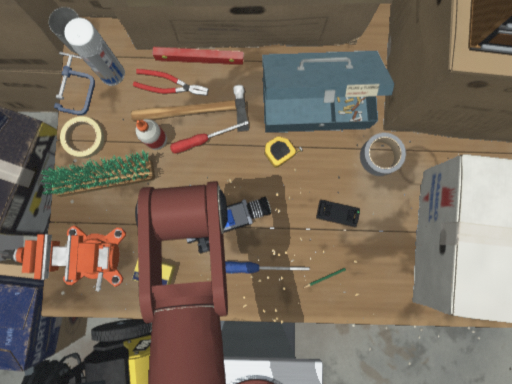

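```bash
cat > ov.py <<'E'
from h import *
import sys
def overlay(im,T,q,box,name,off=(0,0,-.002),k=8,c='scene'):
    # draw cell axis + outline from TCP pose
    Rm=R.from_quat([q[1],q[2],q[3],q[0]]);x0,y0,x1,y1=box
    a=cv2.resize(im[y0:y1,x0:x1,::-1],None,fx=k,fy=k,interpolation=cv2.INTER_CUBIC)
    th=np.linspace(0,2*np.pi,30)
    for xx,r in ((-.035,.0105),(.0335,.0105),(.035,.004)):
        P=np.array([[xx,r*np.cos(t),r*np.sin(t)] for t in th])+off
        p=(proj(c,Rm.apply(P)+T)+.5-[x0,y0])*k
        cv2.polylines(a,[p.astype(np.int32)],True,(0,255,0),1)
    cv2.imwrite(name,a)
E
python3 - <<'E'
from ov import *
s=state();overlay(np.load('/tmp/scene3.npy'),s['tool_pos'],s['tool_rot'],(215,150,295,225),'pics/f.png')
E
```

```text
(no output)
```

View pics/f.png

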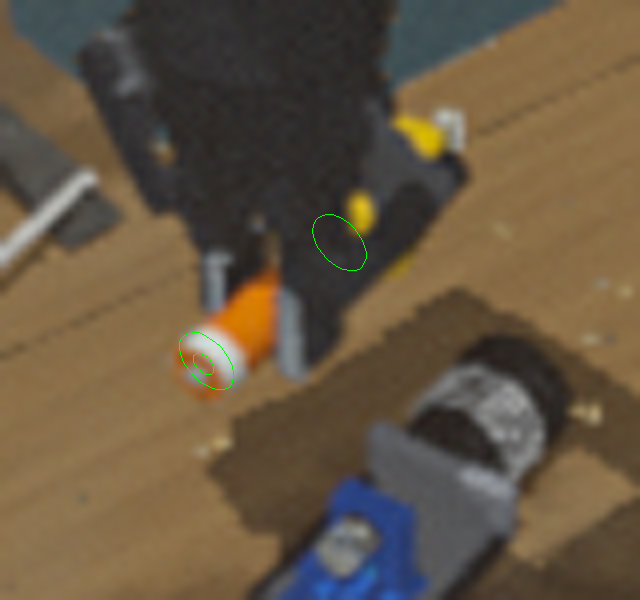

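```bash
python3 -m crank '[{"angular":[0,1,0],"delta_pos":[0,0,0],"gripper":0},{"angular":[0,1,0],"delta_pos":[0,0,0],"gripper":0},{"angular":[0,1,0],"delta_pos":[0,0,0],"gripper":0},{"angular":[0,1,0],"delta_pos":[0,0,0],"gripper":0},{"angular":[0,1,0],"delta_pos":[0,0,0],"gripper":0},{"angular":[0,1,0],"delta_pos":[0,0,0],"gripper":0},{"angular":[0,1,0],"delta_pos":[0,0,0],"gripper":0},{"angular":[0,1,0],"delta_pos":[0,0,0],"gripper":0},{"angular":[0,0,0],"delta_pos":[0,0,0],"gripper":0},{"angular":[0,0,0],"delta_pos":[0,0,0],"gripper":0}]'
cat > tray.py <<'E'
from h import *
np.set_printoptions(precision=2,suppress=True)
YAW=.31;O=np.array([.4751,.1286,0]);L=R.from_euler('z',YAW)
def now():
    s=state();q=s['tool_rot'];Rm=R.from_quat([q[1],q[2],q[3],q[0]])
    p=L.inv().apply(s['tool_pos']-O)*1e3
    A=L.inv()*Rm; ax=A.apply([1,0,0]); t=np.degrees(np.arctan2(ax[2],ax[1]))
    yp=p[1]-35*ax[1];zp=p[2]-35*ax[2]
    print('t %.2f'%s['time'],'TCP tray',p,'tilt %.2f'%t,'axis x %.3f jaw z %.3f'%(ax[0],A.apply([0,1,0])[2]),'plain y,z %.1f %.1f'%(yp,zp),'F lamp',L.inv().apply(s['contact_force']),'w %.3f'%s['gripper_width'])
    return s,A,p,t
def to(t,yp,zp,x=0):
    s,A,p,t0=now();c,sn=np.cos(np.radians(t)),np.sin(np.radians(t))
    d=np.array([x,yp+35*c,zp+35*sn])-p
    print('to',(t,yp,zp),'tool units',np.round(A.inv().apply(d)/30,3),'turn y units %.2f'%((t-t0)/5))
E
python3 -c "
from tray import *
to(40,-20,37);print(state()['joint_pos'])"
```

```text
time: 11.92
tool_pos: [0.4746, 0.1296, 0.1771]
tool_rot: [-0.275, 0.554, 0.759, 0.201]
contact_force: [-1.2, -0.6, 0.1]
gripper_width: 0.227
t 11.93 TCP tray [ -0.14   1.15 177.12] tilt 39.91 axis x 0.001 jaw z 0.000 plain y,z -25.7 154.7 F lamp [-1.35 -0.24  0.07] w 0.227
to (40, -20, 37) tool units [-2.37  0.    3.13] turn y units 0.02
[-0.2  -0.06  1.96  0.6   1.62 -0.59]
```

```bash
python3 -m crank '[{"angular":[0,0,0],"delta_pos":[-0.59,0,0.78],"gripper":0},{"angular":[0,0,0],"delta_pos":[-0.59,0,0.78],"gripper":0},{"angular":[0,0,0],"delta_pos":[-0.59,0,0.78],"gripper":0},{"angular":[0,0,0],"delta_pos":[0,0,0],"gripper":0},{"angular":[0,0,0],"delta_pos":[0,0,0],"gripper":0}]'
python3 - <<'E'
from tray import *
from ov import *
to(40,-20,37); s=state()
im=grab_frame('scene');np.save('/tmp/scene4.npy',im);overlay(im,s['tool_pos'],s['tool_rot'],(210,170,290,245),'pics/g.png',(0,0,0))
im=grab_frame('top');overlay(im,s['tool_pos'],s['tool_rot'],(170,190,270,250),'pics/g_top.png',(0,0,0),7,'top')
E
```

```text
time: 12.55
tool_pos: [0.4739, 0.1341, 0.0904]
tool_rot: [-0.275, 0.554, 0.759, 0.202]
contact_force: [0.0, -0.7, 0.2]
gripper_width: 0.227
t 12.55 TCP tray [ 0.52  5.57 90.4 ] tilt 39.94 axis x -0.001 jaw z 0.002 plain y,z -21.3 67.9 F lamp [-0.19 -0.69  0.24] w 0.227
to (40, -20, 37) tool units [-0.63 -0.02  0.82] turn y units 0.01
```

View pics/g.png

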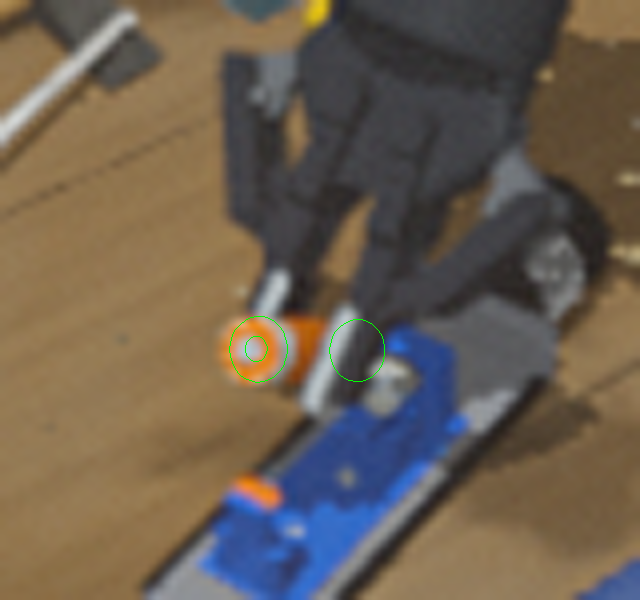

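View pics/g_top.png

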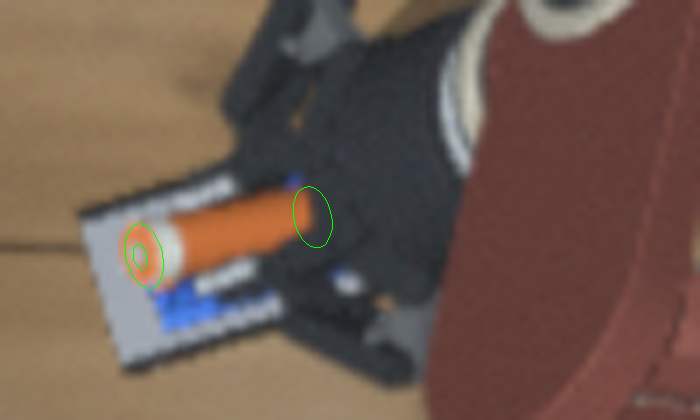

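```bash
sed -i 's/35\*/33.3*/g' tray.py; python3 -c "
from tray import *
to(40,-20,37)"
```

```text
t 12.65 TCP tray [ 0.83  5.21 90.74] tilt 39.91 axis x -0.001 jaw z 0.003 plain y,z -20.3 69.4 F lamp [-0.12  0.43 -1.06] w 0.227
to (40, -20, 37) tool units [-0.68 -0.03  0.83] turn y units 0.02
```

```bash
python3 -m crank '[{"angular":[0,0,0],"delta_pos":[-0.34,-0.02,0.41],"gripper":0},{"angular":[0,0,0],"delta_pos":[-0.34,0,0.41],"gripper":0},{"angular":[0,0,0],"delta_pos":[0,0,0],"gripper":0},{"angular":[0,0,0],"delta_pos":[0,0,0],"gripper":0}]'
python3 - <<'E'
from tray import *
from ov import *
to(36,-25,35.5); s=state()
im=grab_frame('scene');np.save('/tmp/scene4.npy',im);overlay(im,s['tool_pos'],s['tool_rot'],(210,170,290,245),'pics/h.png',(.0017,0,0))
im=grab_frame('top');overlay(im,s['tool_pos'],s['tool_rot'],(170,190,270,250),'pics/h_top.png',(.0017,0,0),7,'top')
E
```

```text
time: 13.15
tool_pos: [0.4723, 0.1339, 0.0568]
tool_rot: [-0.277, 0.554, 0.759, 0.202]
contact_force: [0.5, -0.1, -1.2]
gripper_width: 0.223
t 13.15 TCP tray [-1.02  5.91 56.76] tilt 40.04 axis x 0.001 jaw z -0.001 plain y,z -19.6 35.3 F lamp [ 0.43 -0.24 -1.16] w 0.223
to (36, -25, 35.5) tool units [-0.14  0.03 -0.04] turn y units -0.81
```

View pics/h.png

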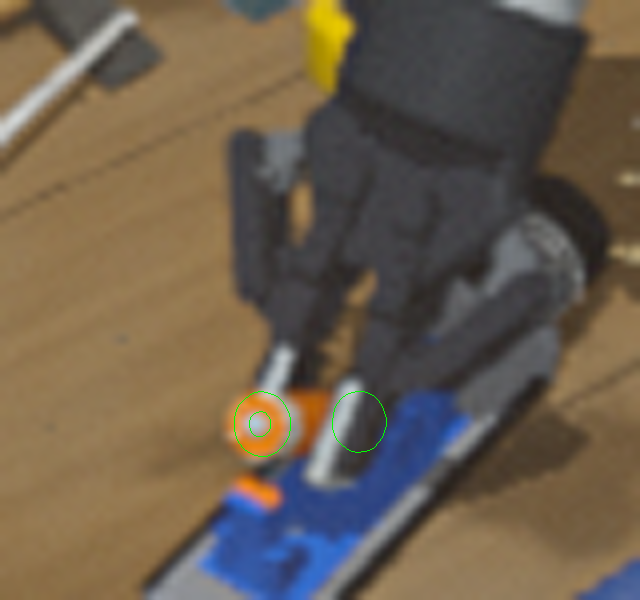

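View pics/h_top.png

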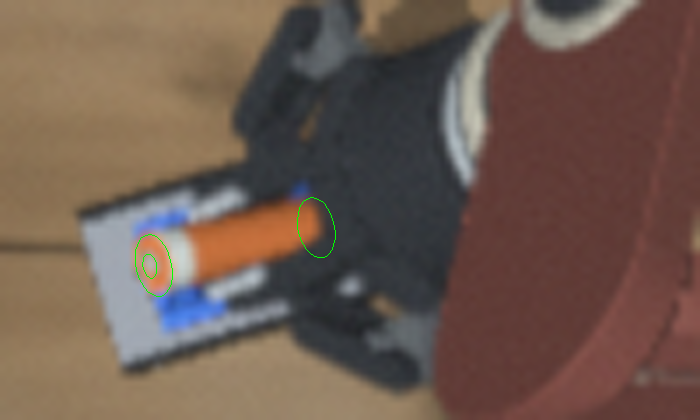

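```bash
python3 -m crank '[{"angular":[0,-0.4,0],"delta_pos":[-0.07,0.01,-0.02],"gripper":0},{"angular":[0,-0.4,0],"delta_pos":[-0.07,0.01,-0.02],"gripper":0},{"angular":[0,0,0],"delta_pos":[0,0,0],"gripper":0},{"angular":[0,0,0],"delta_pos":[0,0,0],"gripper":0}]'
python3 -c "
from tray import *
to(36,-30,35)
to(35,-33,35)"
```

```text
time: 13.75
tool_pos: [0.4743, 0.1303, 0.0555]
tool_rot: [-0.249, 0.561, 0.768, 0.182]
contact_force: [0.4, -0.2, -0.2]
gripper_width: 0.222
t 13.75 TCP tray [-0.26  1.89 55.51] tilt 35.99 axis x 0.001 jaw z 0.000 plain y,z -25.1 35.9 F lamp [ 0.33 -0.35 -0.23] w 0.222
to (36, -30, 35) tool units [-0.15  0.01 -0.07] turn y units 0.00
t 13.75 TCP tray [-0.26  1.89 55.51] tilt 35.99 axis x 0.001 jaw z 0.000 plain y,z -25.1 35.9 F lamp [ 0.33 -0.35 -0.23] w 0.222
to (35, -33, 35) tool units [-0.23  0.01 -0.11] turn y units -0.20
```

```bash
python3 -m crank '[{"angular":[0,0,0],"delta_pos":[-0.054,0,-0.03],"gripper":0},{"angular":[0,0,0],"delta_pos":[-0.054,0,-0.03],"gripper":0},{"angular":[0,0,0],"delta_pos":[0,0,0],"gripper":0}]'
python3 -c "
from tray import *
now()"
python3 -m crank '[{"angular":[0,0,0],"delta_pos":[-0.027,0,-0.02],"gripper":0},{"angular":[0,0,0],"delta_pos":[-0.027,0,-0.02],"gripper":0},{"angular":[0,0,0],"delta_pos":[0,0,0],"gripper":0}]'
python3 -c "
from tray import *
now()"
python3 -m crank '[{"angular":[0,0,0],"delta_pos":[-0.027,0,-0.02],"gripper":0},{"angular":[0,0,0],"delta_pos":[0,0,0],"gripper":0}]'
python3 -c "
from tray import *
now()"
```

```text
time: 14.12
tool_pos: [0.4754, 0.1265, 0.0548]
tool_rot: [-0.25, 0.561, 0.768, 0.182]
contact_force: [0.5, -0.2, -0.7]
gripper_width: 0.222
t 14.12 TCP tray [-0.33 -2.11 54.77] tilt 36.00 axis x 0.001 jaw z -0.000 plain y,z -29.1 35.2 F lamp [ 0.36 -0.37 -0.74] w 0.222
time: 14.5
tool_pos: [0.476, 0.1247, 0.0549]
tool_rot: [-0.25, 0.561, 0.768, 0.182]
contact_force: [0.2, -0.6, -0.5]
gripper_width: 0.225
t 14.50 TCP tray [-0.3  -3.95 54.91] tilt 36.00 axis x 0.001 jaw z -0.000 plain y,z -30.9 35.3 F lamp [-0.05 -0.67 -0.46] w 0.225
time: 14.75
tool_pos: [0.4761, 0.1241, 0.0549]
tool_rot: [-0.25, 0.561, 0.768, 0.182]
contact_force: [-0.4, 2.5, -0.8]
gripper_width: 0.227
t 14.75 TCP tray [-0.39 -4.59 54.93] tilt 36.05 axis x 0.001 jaw z -0.000 plain y,z -31.5 35.3 F lamp [ 0.37  2.55 -0.84] w 0.227
```

```bash
python3 -m crank '[{"angular":[0,0,0],"delta_pos":[-0.027,0,-0.02],"gripper":0},{"angular":[0,0,0],"delta_pos":[-0.027,0,-0.02],"gripper":0},{"angular":[0,0,0],"delta_pos":[0,0,0],"gripper":0}]'
python3 -c "
from tray import *
now()"
python3 -m crank '[{"angular":[0,0,0],"delta_pos":[-0.027,0,-0.02],"gripper":0},{"angular":[0,0,0],"delta_pos":[-0.027,0,-0.02],"gripper":0},{"angular":[0,0,0],"delta_pos":[0,0,0],"gripper":0}]'
python3 -c "
from tray import *
now()"
```

```text
time: 15.12
tool_pos: [0.4768, 0.1221, 0.055]
tool_rot: [-0.25, 0.561, 0.768, 0.182]
contact_force: [0.4, 3.2, -0.4]
gripper_width: 0.225
t 15.12 TCP tray [-0.33 -6.69 54.98] tilt 36.04 axis x 0.001 jaw z -0.000 plain y,z -33.6 35.4 F lamp [ 1.33  2.95 -0.41] w 0.225
time: 15.5
tool_pos: [0.4774, 0.1203, 0.055]
tool_rot: [-0.25, 0.561, 0.768, 0.183]
contact_force: [-1.1, 5.8, -1.0]
gripper_width: 0.227
t 15.50 TCP tray [-0.36 -8.6  55.  ] tilt 36.06 axis x 0.001 jaw z -0.000 plain y,z -35.5 35.4 F lamp [ 0.77  5.86 -1.04] w 0.227
```

```bash
python3 -m crank '[{"angular":[0,0,0],"delta_pos":[-0.027,0,-0.02],"gripper":0},{"angular":[0,0,0],"delta_pos":[-0.027,0,-0.02],"gripper":0},{"angular":[0,0,0],"delta_pos":[-0.027,0,-0.02],"gripper":0},{"angular":[0,0,0],"delta_pos":[0,0,0],"gripper":0},{"angular":[0,0,0],"delta_pos":[0,0,0],"gripper":0}]'
python3 -c "
from tray import *
to(30,-41.1,34.8)"
python3 -m crank '[{"angular":[0,0,0],"delta_pos":[0,0,0],"gripper":0}]'
python3 -c "
from tray import *
to(30,-41.1,34.8)"
```

```text
time: 16.12
tool_pos: [0.4782, 0.1179, 0.0552]
tool_rot: [-0.25, 0.561, 0.768, 0.183]
contact_force: [0.1, 8.1, -1.4]
gripper_width: 0.224
t 16.12 TCP tray [ -0.34 -11.08  55.15] tilt 36.14 axis x 0.001 jaw z -0.000 plain y,z -38.0 35.5 F lamp [ 2.54  7.67 -1.44] w 0.224
to (30, -41.1, 34.8) tool units [-0.1   0.01  0.08] turn y units -1.23
time: 16.25
tool_pos: [0.4781, 0.118, 0.0551]
tool_rot: [-0.25, 0.561, 0.768, 0.183]
contact_force: [-0.1, 7.6, 0.4]
gripper_width: 0.227
t 16.25 TCP tray [ -0.34 -11.05  55.14] tilt 36.14 axis x 0.001 jaw z 0.000 plain y,z -37.9 35.5 F lamp [2.2  7.26 0.37] w 0.227
to (30, -41.1, 34.8) tool units [-0.1   0.01  0.08] turn y units -1.23
```

```bash

python3 - <<'E'
from tray import *
from ov import *
now(); s=state();print(s['ft_torque'])
im=grab_frame('scene');overlay(im,s['tool_pos'],s['tool_rot'],(210,170,290,245),'pics/i.png',(.0017,0,0))
im=grab_frame('top');overlay(im,s['tool_pos'],s['tool_rot'],(170,190,270,250),'pics/i_top.png',(.0017,0,0),7,'top')
now()
E
```

```text
t 16.25 TCP tray [ -0.34 -11.05  55.14] tilt 36.14 axis x 0.001 jaw z 0.000 plain y,z -37.9 35.5 F lamp [2.2  7.26 0.37] w 0.227
[ 0.76  0.05 -0.11]
t 16.35 TCP tray [ -0.33 -11.06  55.15] tilt 36.14 axis x 0.001 jaw z 0.000 plain y,z -37.9 35.5 F lamp [ 1.6   7.75 -0.02] w 0.222
```

View pics/i.png

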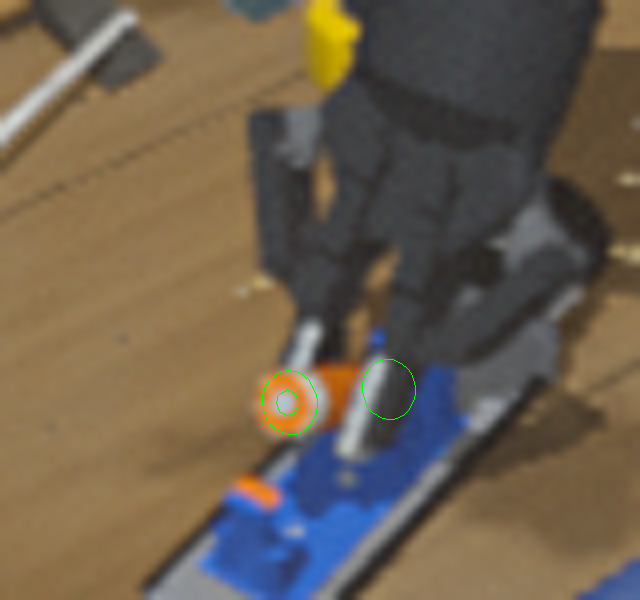

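View pics/i_top.png

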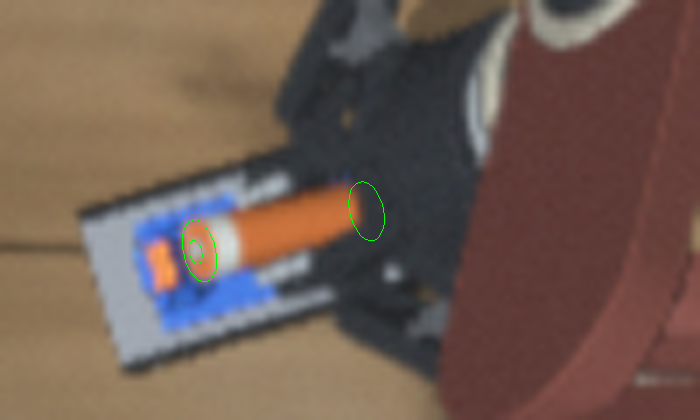

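```bash
python3 -m crank '[{"angular":[0,-0.41,0],"delta_pos":[-0.033,0.003,0.027],"gripper":0},{"angular":[0,-0.41,0],"delta_pos":[-0.033,0.003,0.027],"gripper":0},{"angular":[0,-0.41,0],"delta_pos":[-0.033,0.003,0.027],"gripper":0},{"angular":[0,0,0],"delta_pos":[0,0,0],"gripper":0},{"angular":[0,0,0],"delta_pos":[0,0,0],"gripper":0}]'
python3 -c "
from tray import *
to(24,-42.7,34.5)"
python3 -m crank '[{"angular":[0,0,0],"delta_pos":[0,0,0],"gripper":0}]'
python3 -c "
from tray import *
to(24,-42.7,34.5)"
```

```text
time: 16.98
tool_pos: [0.4784, 0.1177, 0.052]
tool_rot: [-0.21, 0.569, 0.78, 0.153]
contact_force: [-2.9, 9.2, 2.3]
gripper_width: 0.225
t 16.98 TCP tray [ -0.23 -11.39  51.95] tilt 30.10 axis x 0.001 jaw z -0.001 plain y,z -40.2 35.3 F lamp [0.09 9.67 2.31] w 0.225
to (24, -42.7, 34.5) tool units [-0.09  0.01  0.1 ] turn y units -1.22
time: 17.1
tool_pos: [0.4784, 0.1176, 0.0519]
tool_rot: [-0.21, 0.57, 0.78, 0.153]
contact_force: [-2.8, 9.4, 2.7]
gripper_width: 0.223
t 17.10 TCP tray [ -0.22 -11.44  51.94] tilt 30.10 axis x 0.001 jaw z -0.001 plain y,z -40.3 35.2 F lamp [0.17 9.78 2.67] w 0.223
to (24, -42.7, 34.5) tool units [-0.09  0.01  0.1 ] turn y units -1.22
```

```bash
python3 -m crank '[{"angular":[0,-0.41,0],"delta_pos":[-0.03,0.003,0.03],"gripper":0},{"angular":[0,-0.41,0],"delta_pos":[-0.03,0.002,0.03],"gripper":0},{"angular":[0,-0.41,0],"delta_pos":[-0.03,0.002,0.03],"gripper":0},{"angular":[0,0,0],"delta_pos":[0,0,0],"gripper":0},{"angular":[0,0,0],"delta_pos":[0,0,0],"gripper":0}]'
python3 -c "
from tray import *
to(18,-43.6,34.5)"
python3 -m crank '[{"angular":[0,0,0],"delta_pos":[0,0,0],"gripper":0}]'
python3 -c "
from tray import *
to(18,-43.6,34.5)"
```

```text
time: 17.73
tool_pos: [0.4787, 0.1172, 0.0486]
tool_rot: [-0.168, 0.577, 0.79, 0.122]
contact_force: [-4.6, 10.2, 5.6]
gripper_width: 0.227
t 17.73 TCP tray [ -0.08 -11.99  48.62] tilt 24.03 axis x 0.001 jaw z -0.001 plain y,z -42.4 35.1 F lamp [-1.21 11.14  5.63] w 0.227
to (18, -43.6, 34.5) tool units [-0.05  0.    0.12] turn y units -1.21
time: 17.85
tool_pos: [0.4787, 0.1171, 0.0486]
tool_rot: [-0.169, 0.577, 0.79, 0.122]
contact_force: [-4.8, 10.1, 6.1]
gripper_width: 0.221
t 17.85 TCP tray [ -0.09 -12.05  48.6 ] tilt 24.04 axis x 0.001 jaw z -0.001 plain y,z -42.5 35.0 F lamp [-1.49 11.09  6.07] w 0.221
to (18, -43.6, 34.5) tool units [-0.05  0.    0.12] turn y units -1.21
```

```bash
python3 -c "
from tray import *
to(18,-43.6,35.3);to(20,-43.2,35.3)"
```

```text
t 17.85 TCP tray [ -0.09 -12.05  48.6 ] tilt 24.04 axis x 0.001 jaw z -0.001 plain y,z -42.5 35.0 F lamp [-1.49 11.09  6.07] w 0.221
to (18, -43.6, 35.3) tool units [-0.04  0.    0.09] turn y units -1.21
t 17.85 TCP tray [ -0.09 -12.05  48.6 ] tilt 24.04 axis x 0.001 jaw z -0.001 plain y,z -42.5 35.0 F lamp [-1.49 11.09  6.07] w 0.221
to (20, -43.2, 35.3) tool units [-0.02  0.    0.06] turn y units -0.81
```

```bash
python3 -m crank '[{"angular":[0,-0.4,0],"delta_pos":[-0.015,0,0.025],"gripper":0},{"angular":[0,-0.4,0],"delta_pos":[-0.015,0,0.025],"gripper":0},{"angular":[0,-0.4,0],"delta_pos":[-0.01,0,0.025],"gripper":0},{"angular":[0,0,0],"delta_pos":[0,0,0],"gripper":0},{"angular":[0,0,0],"delta_pos":[0,0,0],"gripper":0}]'
python3 - <<'E'
from tray import *
from ov import *
to(12,-44,35.3); s=state()
im=grab_frame('scene');overlay(im,s['tool_pos'],s['tool_rot'],(210,170,290,245),'pics/j.png',(.0017,0,0))
im=grab_frame('top');overlay(im,s['tool_pos'],s['tool_rot'],(170,190,270,250),'pics/j_top.png',(.0017,0,0),7,'top')
now()
E
```

```text
time: 18.48
tool_pos: [0.4786, 0.1171, 0.0457]
tool_rot: [-0.127, 0.583, 0.798, 0.092]
contact_force: [-4.8, 12.1, 3.2]
gripper_width: 0.224
t 18.48 TCP tray [ -0.12 -11.99  45.7 ] tilt 18.04 axis x 0.001 jaw z -0.001 plain y,z -43.7 35.4 F lamp [-0.85 13.02  3.18] w 0.224
to (12, -44, 35.3) tool units [-0.02  0.    0.12] turn y units -1.21
t 18.57 TCP tray [ -0.11 -12.07  45.69] tilt 18.05 axis x 0.001 jaw z -0.001 plain y,z -43.7 35.4 F lamp [-0.42 12.19  4.44] w 0.225
```

View pics/j.png

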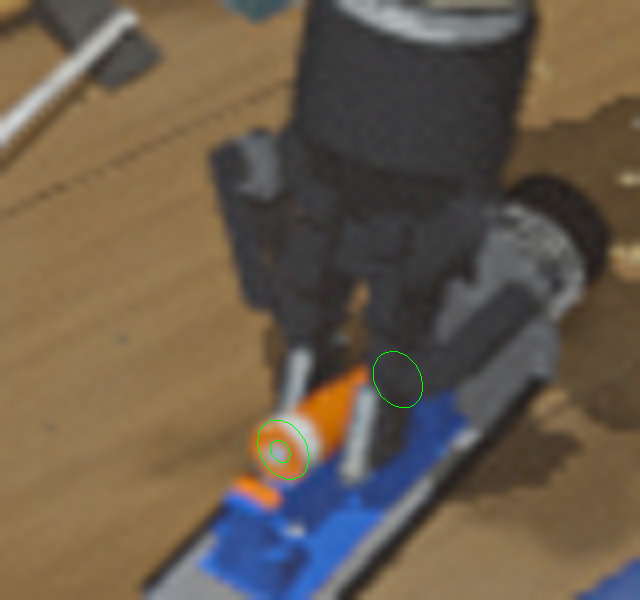

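View pics/j_top.png

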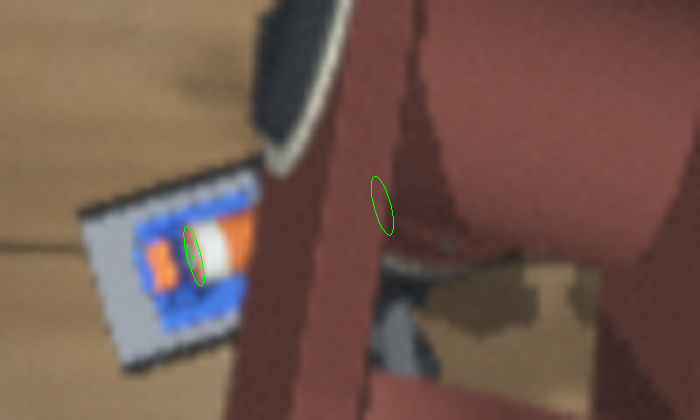

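```bash
python3 -m crank '[{"angular":[0,-0.4,0],"delta_pos":[-0.01,0,0.04],"gripper":0},{"angular":[0,-0.4,0],"delta_pos":[-0.01,0,0.04],"gripper":0},{"angular":[0,-0.4,0],"delta_pos":[-0.005,0,0.04],"gripper":0},{"angular":[0,0,0],"delta_pos":[0,0,0],"gripper":0},{"angular":[0,0,0],"delta_pos":[0,0,0],"gripper":0}]'
python3 - <<'E'
from tray import *
from ov import *
to(6,-44.2,34.8); s=state()
im=grab_frame('scene');overlay(im,s['tool_pos'],s['tool_rot'],(210,170,290,245),'pics/k.png',(.0017,0,0))
now()
E
```

```text
time: 19.2
tool_pos: [0.4786, 0.1174, 0.0422]
tool_rot: [-0.085, 0.587, 0.803, 0.061]
contact_force: [-4.5, 11.3, 6.2]
gripper_width: 0.223
t 19.20 TCP tray [ -0.04 -11.72  42.19] tilt 12.04 axis x 0.001 jaw z -0.001 plain y,z -44.3 35.2 F lamp [-0.79 12.17  6.25] w 0.223
to (6, -44.2, 34.8) tool units [-0.01  0.    0.13] turn y units -1.21
t 19.25 TCP tray [ -0.03 -11.75  42.21] tilt 12.05 axis x 0.001 jaw z -0.001 plain y,z -44.3 35.3 F lamp [-1.98 12.8   7.08] w 0.224
```

View pics/k.png

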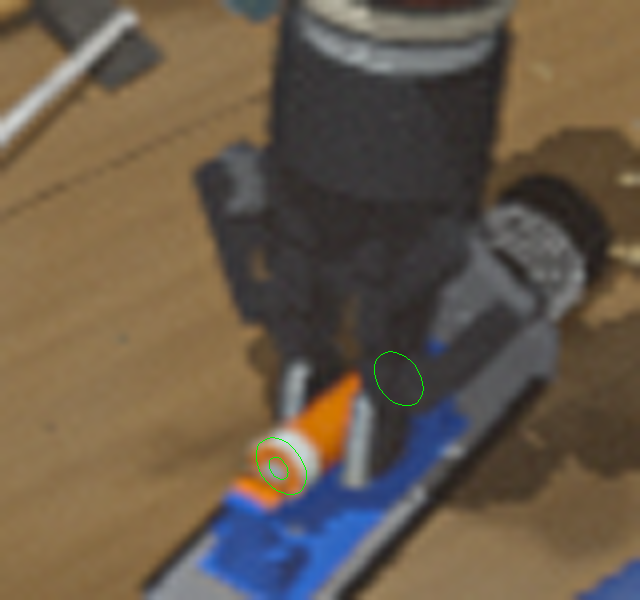

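```bash
python3 -m crank '[{"angular":[0,-0.4,0],"delta_pos":[-0.005,0,0.033],"gripper":0},{"angular":[0,-0.4,0],"delta_pos":[-0.005,0,0.033],"gripper":0},{"angular":[0,-0.4,0],"delta_pos":[0,0,0.033],"gripper":0},{"angular":[0,0,0],"delta_pos":[0,0,0],"gripper":0},{"angular":[0,0,0],"delta_pos":[0,0,0],"gripper":0}]'
python3 - <<'E'
from tray import *
from ov import *
to(0,-44.2,34.8); s=state()
im=grab_frame('scene');overlay(im,s['tool_pos'],s['tool_rot'],(210,170,290,245),'pics/l.png',(.0017,0,0))
im=grab_frame('top');overlay(im,s['tool_pos'],s['tool_rot'],(170,190,270,250),'pics/l_top.png',(.0017,0,0),7,'top')
now()
E
```

```text
time: 19.88
tool_pos: [0.4786, 0.1176, 0.039]
tool_rot: [-0.043, 0.589, 0.806, 0.031]
contact_force: [-5.5, 12.4, 5.3]
gripper_width: 0.224
t 19.88 TCP tray [ -0.   -11.52  38.98] tilt 6.03 axis x 0.002 jaw z -0.001 plain y,z -44.6 35.5 F lamp [-1.39 13.52  5.26] w 0.224
to (0, -44.2, 34.8) tool units [0.01 0.   0.14] turn y units -1.21
t 19.98 TCP tray [ -0.01 -11.59  38.98] tilt 6.03 axis x 0.002 jaw z -0.001 plain y,z -44.7 35.5 F lamp [-2.19 12.7   5.81] w 0.222
```

View pics/l.png

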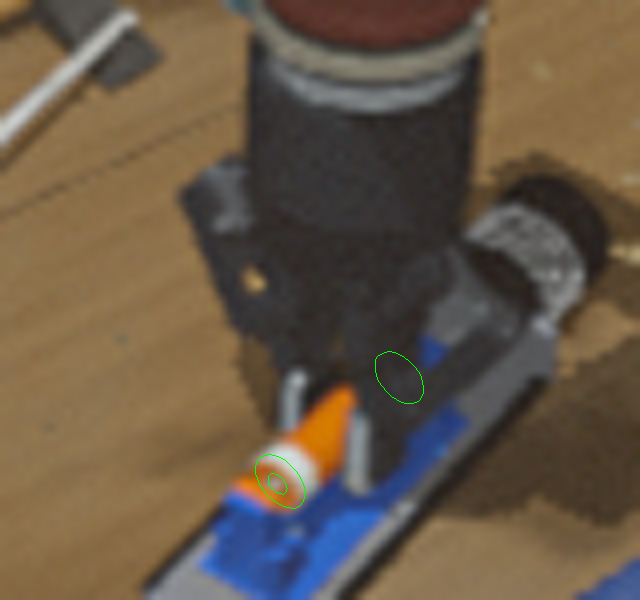

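View pics/l_top.png

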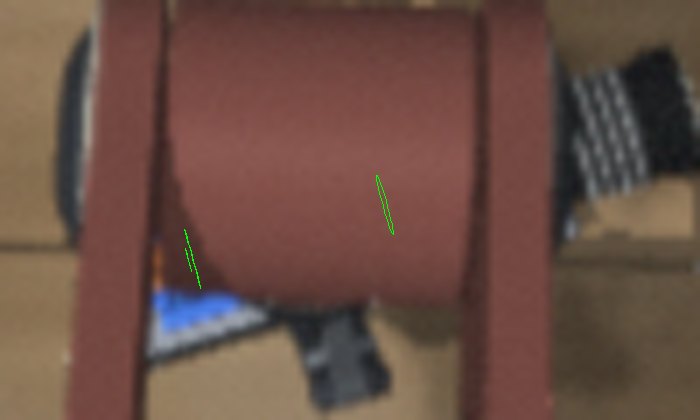

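```bash
python3 -m crank '[{"angular":[0,-0.4,0],"delta_pos":[0.005,0,0.04],"gripper":0},{"angular":[0,-0.4,0],"delta_pos":[0.005,0,0.04],"gripper":0},{"angular":[0,-0.4,0],"delta_pos":[0.005,0,0.04],"gripper":0},{"angular":[0,0,0],"delta_pos":[0,0,0],"gripper":0},{"angular":[0,0,0],"delta_pos":[0,0,0],"gripper":0}]'
python3 - <<'E'
from tray import *
from ov import *
to(0,-44.2,34.8); s=state()
im=grab_frame('scene');overlay(im,s['tool_pos'],s['tool_rot'],(210,170,290,245),'pics/m.png',(.0017,0,0))
now()
E
```

```text
time: 20.6
tool_pos: [0.4786, 0.1182, 0.0354]
tool_rot: [-0.0, 0.59, 0.807, -0.0]
contact_force: [-6.1, 11.5, 5.1]
gripper_width: 0.227
t 20.60 TCP tray [  0.17 -10.99  35.41] tilt 0.00 axis x 0.002 jaw z -0.000 plain y,z -44.3 35.4 F lamp [-2.32 12.85  5.12] w 0.227
to (0, -44.2, 34.8) tool units [ 0.   -0.01  0.02] turn y units -0.00
t 20.65 TCP tray [  0.17 -10.95  35.38] tilt 0.01 axis x 0.002 jaw z -0.000 plain y,z -44.2 35.4 F lamp [-1.49 14.21  4.86] w 0.220
```

View pics/m.png

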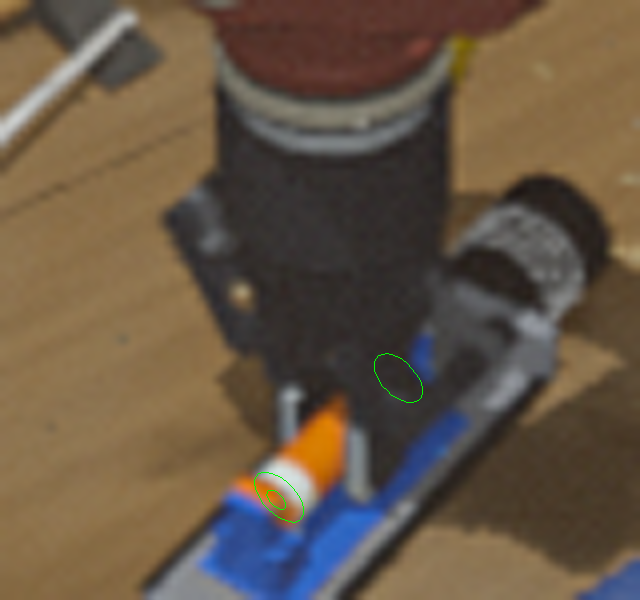

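```bash
python3 -m crank '[{"angular":[0,0,0],"delta_pos":[0.02,0,0.01],"gripper":0},{"angular":[0,0,0],"delta_pos":[0,0,0.01],"gripper":0},{"angular":[0,0,0],"delta_pos":[0,0,0],"gripper":0}]'
python3 -c "
from tray import *
now()"
python3 -m crank '[{"angular":[0,0,0],"delta_pos":[0.02,0,0],"gripper":0},{"angular":[0,0,0],"delta_pos":[0.02,0,0],"gripper":0},{"angular":[0,0,0],"delta_pos":[0,0,0],"gripper":0}]'
python3 -c "
from tray import *
now()"
```

```text
time: 21.02
tool_pos: [0.4786, 0.1184, 0.0351]
tool_rot: [0.0, 0.59, 0.807, -0.0]
contact_force: [-6.1, 10.6, 7.7]
gripper_width: 0.22
t 21.02 TCP tray [  0.25 -10.8   35.13] tilt -0.04 axis x 0.002 jaw z -0.000 plain y,z -44.1 35.1 F lamp [-2.6  12.01  7.73] w 0.220
time: 21.4
tool_pos: [0.4784, 0.1192, 0.0351]
tool_rot: [0.0, 0.59, 0.807, -0.001]
contact_force: [-5.6, 8.8, 7.0]
gripper_width: 0.22
t 21.40 TCP tray [ 0.23 -9.99 35.09] tilt -0.09 axis x 0.002 jaw z -0.000 plain y,z -43.3 35.1 F lamp [-2.67 10.09  7.  ] w 0.220
```

```bash
python3 -m crank '[{"angular":[0,0,0],"delta_pos":[0,-0.01,-0.01],"gripper":0},{"angular":[0,0,0],"delta_pos":[0.03,-0.005,0],"gripper":0},{"angular":[0,0,0],"delta_pos":[0.03,0,0],"gripper":0},{"angular":[0,0,0],"delta_pos":[0.03,0,0],"gripper":0},{"angular":[0,0,0],"delta_pos":[0.03,0,0],"gripper":0},{"angular":[0,0,0],"delta_pos":[0,0,0],"gripper":0}]'
python3 - <<'E'
from tray import *
from ov import *
now(); s=state()
im=grab_frame('scene');overlay(im,s['tool_pos'],s['tool_rot'],(210,170,290,245),'pics/n.png',(.0017,0,-.001))
now()
E
```

```text
time: 22.15
tool_pos: [0.4773, 0.1219, 0.0354]
tool_rot: [0.001, 0.59, 0.807, -0.001]
contact_force: [-5.3, 7.6, 4.5]
gripper_width: 0.226
t 22.15 TCP tray [ 0.1  -7.07 35.42] tilt -0.18 axis x 0.002 jaw z 0.000 plain y,z -40.4 35.5 F lamp [-2.74  8.81  4.5 ] w 0.226
t 22.20 TCP tray [ 0.1  -7.07 35.43] tilt -0.18 axis x 0.002 jaw z 0.000 plain y,z -40.4 35.5 F lamp [-2.77  6.67  4.73] w 0.225
```

View pics/n.png

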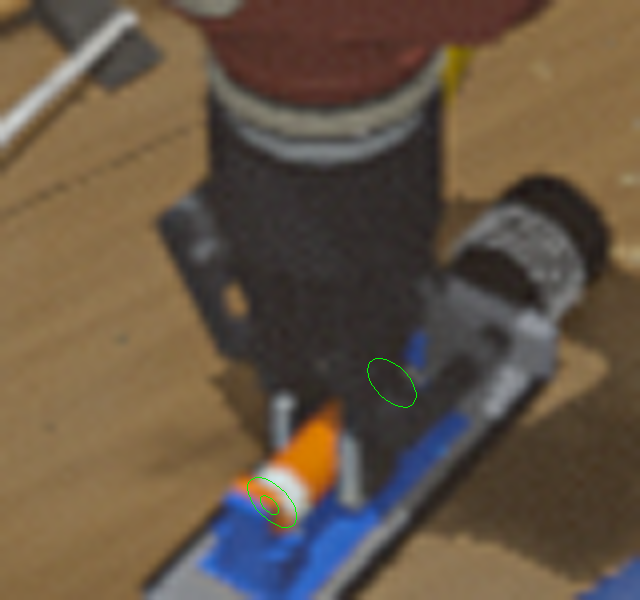

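```bash
python3 -m crank '[{"angular":[0,0.02,0],"delta_pos":[0.03,-0.005,-0.01],"gripper":0},{"angular":[0,0.02,0],"delta_pos":[0.03,-0.005,0],"gripper":0},{"angular":[0,0,0],"delta_pos":[0.03,0,0],"gripper":0},{"angular":[0,0,0],"delta_pos":[0.02,0,0],"gripper":0},{"angular":[0,0,0],"delta_pos":[0,0,0],"gripper":0}]'
python3 - <<'E'
from tray import *
from ov import *
now(); s=state()
im=grab_frame('scene');overlay(im,s['tool_pos'],s['tool_rot'],(210,170,290,245),'pics/o.png',(.0017,0,-.001))
now()
E
```

```text
time: 22.82
tool_pos: [0.4764, 0.1247, 0.0356]
tool_rot: [0.001, 0.59, 0.807, 0.0]
contact_force: [-3.0, 5.7, 2.7]
gripper_width: 0.225
t 22.82 TCP tray [ 0.02 -4.11 35.57] tilt -0.02 axis x 0.002 jaw z 0.001 plain y,z -37.4 35.6 F lamp [-1.12  6.35  2.66] w 0.225
t 22.88 TCP tray [-0.01 -4.09 35.53] tilt -0.02 axis x 0.002 jaw z 0.001 plain y,z -37.4 35.5 F lamp [-0.58  6.44  2.68] w 0.224
```

View pics/o.png

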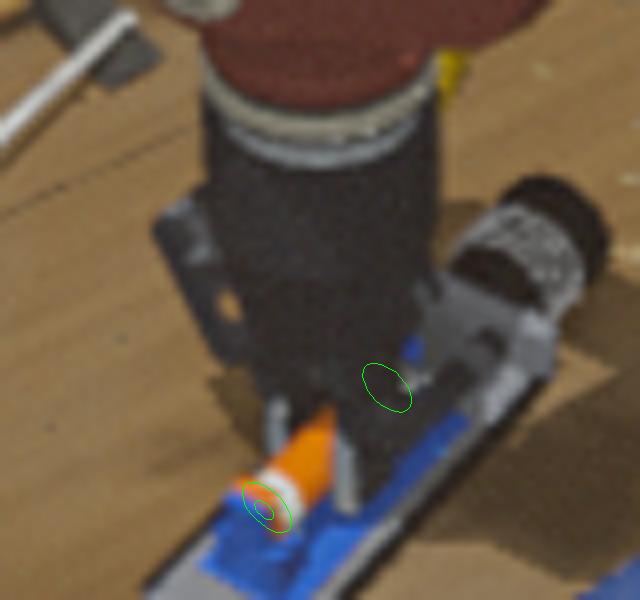

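```bash
python3 -m crank '[{"angular":[0,0,0],"delta_pos":[0.03,0,0],"gripper":0},{"angular":[0,0,0],"delta_pos":[0.01,0,-0.01],"gripper":0},{"angular":[0,0,0],"delta_pos":[0,0,0],"gripper":0}]'
python3 -c "
from tray import *
now()"
python3 -m crank '[{"angular":[0,0,0],"delta_pos":[0,0,0],"gripper":0.3},{"angular":[0,0,0],"delta_pos":[0,0,0],"gripper":0.4},{"angular":[0,0,0],"delta_pos":[0,0,0],"gripper":0.6},{"angular":[0,0,0],"delta_pos":[0,0,0],"gripper":0.6},{"angular":[0,0,0],"delta_pos":[0,0,0],"gripper":0.6},{"angular":[0,0,0],"delta_pos":[0,0,0],"gripper":0.6}]'
python3 - <<'E'
from tray import *
from ov import *
now(); s=state()
im=grab_frame('scene');overlay(im,s['tool_pos'],s['tool_rot'],(210,170,290,245),'pics/p.png',(.0017,0,-.001))
E
```

```text
time: 23.25
tool_pos: [0.476, 0.1257, 0.0357]
tool_rot: [0.001, 0.59, 0.807, 0.0]
contact_force: [-1.3, 6.2, 1.2]
gripper_width: 0.224
t 23.25 TCP tray [-0.04 -3.05 35.68] tilt -0.04 axis x 0.002 jaw z 0.001 plain y,z -36.3 35.7 F lamp [0.69 6.31 1.22] w 0.224
time: 24.0
tool_pos: [0.4756, 0.1251, 0.0351]
tool_rot: [0.001, 0.59, 0.807, -0.001]
contact_force: [1.0, -0.1, 0.7]
gripper_width: 0.598
t 24.00 TCP tray [-0.59 -3.46 35.15] tilt -0.10 axis x 0.001 jaw z 0.000 plain y,z -36.8 35.2 F lamp [ 0.96 -0.39  0.74] w 0.598
```

View pics/p.png

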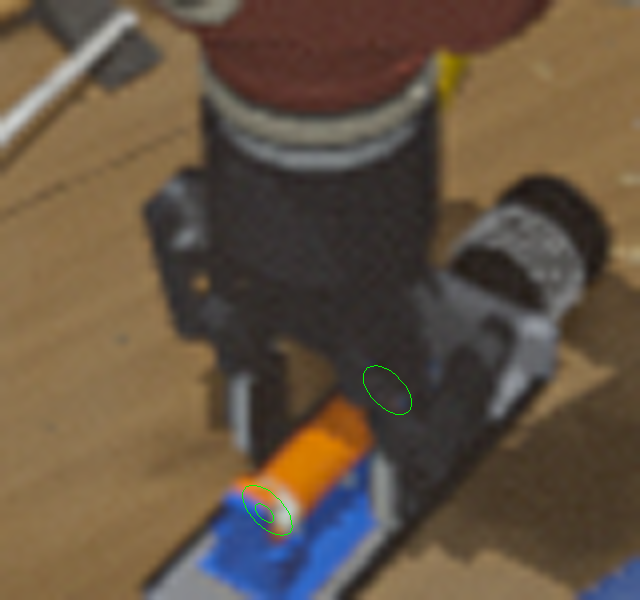

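Released; the cell lies under the lip. Retreat straight up.

```bash
python3 -m crank '[{"angular":[0,0,0],"delta_pos":[0,0,-0.3],"gripper":0.6},{"angular":[0,0,0],"delta_pos":[0,0,-0.5],"gripper":0.6},{"angular":[0,0,0],"delta_pos":[0,0,-1],"gripper":0.6},{"angular":[0,0,0],"delta_pos":[0,0,-1],"gripper":0.6},{"angular":[0,0,0],"delta_pos":[0,0,-1],"gripper":0.6},{"angular":[0,0,0],"delta_pos":[0,0,-1],"gripper":0.6},{"angular":[0,0,0],"delta_pos":[0,0,-1],"gripper":0.6}]'
python3 -m crank '[{"angular":[0,0,0],"delta_pos":[-1,0,-0.5],"gripper":0.6},{"angular":[0,0,0],"delta_pos":[-1,0,-0.5],"gripper":0.6},{"angular":[0,0,0],"delta_pos":[-1,0,0],"gripper":0.6},{"angular":[0,0,0],"delta_pos":[-1,0,0],"gripper":0.6},{"angular":[0,0,0],"delta_pos":[-1,0,0],"gripper":0.6},{"angular":[0,0,0],"delta_pos":[-1,0,0],"gripper":0.6},{"angular":[0,0,0],"delta_pos":[-1,0,0],"gripper":0.6},{"angular":[0,0,0],"delta_pos":[-1,0,0],"gripper":0.6},{"angular":[0,0,0],"delta_pos":[-1,0,0],"gripper":0.6},{"angular":[0,0,0],"delta_pos":[0,0,0],"gripper":0.6}]'
python3 - <<'E'
from tray import *
now()
for c,b in dict(top=(175,185,285,260),scene=(210,170,290,245)).items():
    im=grab_frame(c);np.save(f'/tmp/{c}9.npy',im);cv2.imwrite(f'pics/q_{c}.png',cv2.resize(im[b[1]:b[3],b[0]:b[2],::-1],None,fx=7,fy=7,interpolation=cv2.INTER_CUBIC))
    for t in ('cell_mid','cell_button','tape_measure','screwdriver','glue_mid'):
        print(c,t,[(np.round(x['pixel'],1).tolist(),round(x['conf'],2)) for x in landmark_of(c,t)[:1]])
E
```

```text
time: 24.92
tool_pos: [0.4756, 0.1255, 0.2117]
tool_rot: [0.001, 0.59, 0.807, 0.0]
contact_force: [0.9, -0.0, 0.5]
gripper_width: 0.599
time: 26.18
tool_pos: [0.5579, -0.1332, 0.2409]
tool_rot: [0.001, 0.591, 0.807, -0.0]
contact_force: [0.6, 1.0, -0.4]
gripper_width: 0.6
t 26.18 TCP tray [  -1.04 -274.6   240.92] tilt -0.15 axis x 0.004 jaw z 0.001 plain y,z -307.9 241.0 F lamp [ 0.9   0.76 -0.41] w 0.600
top cell_mid [([206.3, 223.8], 0.48)]
top cell_button [([194.3, 231.8], 0.68)]
top tape_measure [([281.3, 146.2], 0.93)]
top screwdriver [([263.7, 267.0], 0.84)]
top glue_mid [([146.2, 128.4], 0.69)]
scene cell_mid [([254.1, 232.8], 0.66)]
scene cell_button [([238.7, 234.3], 0.64)]
scene tape_measure [([258.4, 175.3], 0.59)]
scene screwdriver [([310.6, 235.2], 0.75)]
scene glue_mid [([163.0, 193.1], 0.91)]
```

View pics/q_top.png

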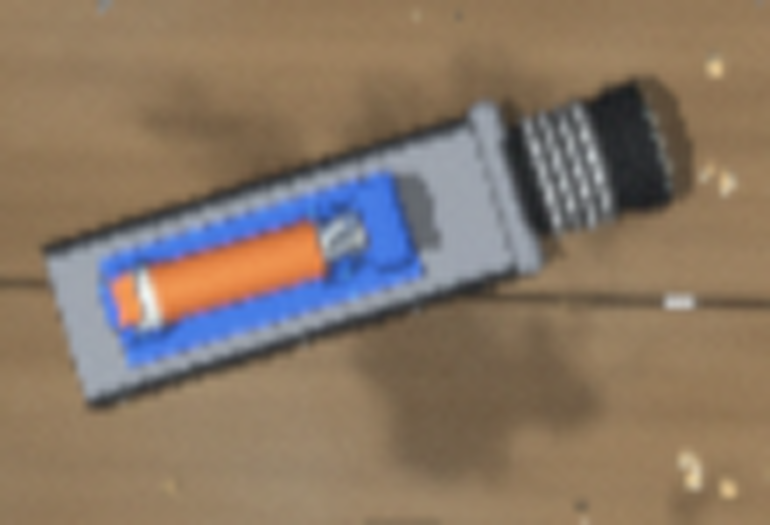

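View pics/q_scene.png

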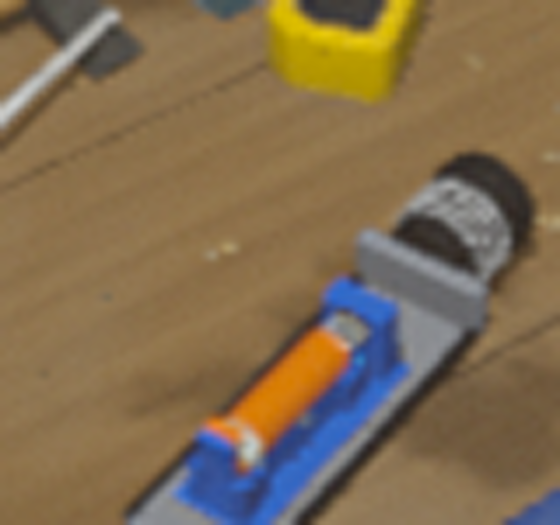

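```bash
python3 - <<'E'
from tray import *
from fit import cyl,soft
from scipy.optimize import minimize
np.set_printoptions(precision=4,suppress=True)
B=dict(top=(183,205,235,240),scene=(235,210,268,242))
# fit orange body (excl. lip occlusion): compare orange region's side edges via principal axis
im=np.load('/tmp/top9.npy').astype(float)
m=np.clip((im[...,0]-im[...,2]-60)/70,0,1)
b=(196,205,226,240); w=np.zeros_like(m); w[b[1]:b[3],b[0]:b[2]]=m[b[1]:b[3],b[0]:b[2]]
cols=[];
for u in range(199,219):
    v=w[:,u]; 
    if v.sum()>5: cols.append((u,(v*np.arange(len(v))).sum()/v.sum()))
cols=np.array(cols);k=np.polyfit(cols[:,0],cols[:,1],1);print(k)
P=[atz('top',(u,np.polyval(k,u)),.034) for u in (200,218)]
q=[L.inv().apply(p-O)*1e3 for p in P];print(q, 'angle off', np.arctan2(q[0][0]-q[1][0],q[0][1]-q[1][1]))
ui=(325+.5)/7-.5+175;vi=(250+.5)/7-.5+185;print('plain end',L.inv().apply(atz('top',(ui,vi),.04)-O)*1e3)
E
```

```text
[ -0.2926 284.2145]
[array([ 0.4315, 16.9956, 34.    ]), array([  0.5618, -28.3229,  34.    ])] angle off -0.00287430598576141
plain end [ -1.5256 -35.6633  40.    ]
```

```bash
python3 -c "
from plant import *
print(job_done(),state()['time'])"
```

```text
the job is handed in; nothing more can be done
the job is handed in; nothing more can be done
```

The orange cell is out of the charger and loaded in the lamp's battery bay, and I handed the job in at about 26.5 s of the 64 s allowed. No verdict was reported.

**What I did:** I lifted the cell out and tilted its button end up 40°. I then lowered it into the bay and felt the spring make contact. I pressed the spring an estimated 11–12 mm while rolling the cell flat under the lip. Then I eased it forward until the spring held it, opened the fingers and backed away.

**Last checks:**
- **Alignment:** in the top view the cell lies 0.003 rad off the bay axis and about 0.5 mm off the middle line.
- **Seating:** both views show the button end under the lip. The plain end sits where a spring pressed about 3 mm would put it, give or take 1.5 mm.
- **Forces:** the largest readings between moves were about 14–15 N, under the 22 N limit.
- **Bystanders:** the tape measure, screwdriver and glue bottle showed up within about 3 pixels of where they started.

**What disagreed or was not checked:**
- The force readings implied up to 1–2 mm more spring travel than the geometry did at full press. Friction on the saddle probably explains this; no sign of the hard stop was felt.
- My height readings came out about 1.2 mm high once the cell was on the saddles, so I found the seat by feel.
- Sideways forces of up to about 3 N appeared during the press and were gone after release.
- I did not measure the seated cell's final height separately.

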